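Sort two piles of ribbon spools onto their colour stands

ROBOT

A 6-joint arm with a two-finger parallel gripper is mounted at the origin on the work surface. World frame = base frame: x ahead of the robot, y to its left, z up, the work surface at z = 0. Lengths are in m, angles in rad, forces in N, time in s.
With the tool pointing down it reaches from about 0.375 to 0.75 m from the base axis. Payload 9 kg.
Tool frame: the origin (TCP) lies at the very end of the fingers, on their centre line; the grasp point (between the pads) lies r.grip_point_offset behind it (r.grip_point_offset is the distance from the TCP to the grasp point, in m); z points along the fingers, x is the direction in which the jaws open and shut, and the axes are right-handed (so a half turn about z gives the same grasp; the last joint's range is limited). The gripper opens to 85 mm and grips with 20 to 120 N. Pads are 22 mm wide; open, the fingers measure 114 mm over their backs; the gripper's body (76 mm by 85 mm) begins 54 mm behind the grasp point. The pads swing forward as they close: fully open they stand 13 mm farther back than shut.
Start: joints at [-1.447, 0.104, 0.097, 1.564, 0, 1.353], TCP at [0.201, -0.565, 0.197] pointing down, gripper open.
Joint ranges: [-2.99, 2.99], [-0.84, 1.86], [-1.1, 1.16], [-1.84, 2.11], [-1.51, 1.56], [-3.14, 3.14]. Speed limits (rad/s): [2.22, 2.22, 2.57, 3.14, 3.14, 3.14].

INTERFACE

Orientations are given as a unit quaternion [w, x, y, z].
In Python, from workcell import read_state, vision, sign_off, nets, r gives the robot as it stands.
- The arm moves only by the tool carry_out, never from a script. Its argument "plan" is a list that holds one entry, the list of rows, each a list of 7 numbers: the shift along the tool's x, y, z each as a share of 0.03 m, from -1 to 1, then the turn, a rotation vector about the tool's x, y, z each as a share of 4 degrees, from -1 to 1, then the opening, from 0 (shut) to 1 (fully open). In form: [[[dx, dy, dz, wx, wy, wz, fingers], ...]]. A call has exactly 5 rows; each row shifts and turns the pose as measured when the row begins, along the tool's axes as they then stand; what a row does not reach is not made up. A row lasts 1/10 s, in which the tool goes at most 50 mm and 8.59 degrees, less where a joint would pass 70% of its speed; a pose out of reach is approached as far as the arm can. A call with a number of a shift or a turn outside -1 to 1 is refused whole. A call with a gripper value outside its range is refused whole. The fingers move at their own pace and stop on an object; the grip force is fixed at half the most. Time passes only in rows, so rows that do not move let the fingers close, or fill a call up. It gives the time, the measured TCP pose, the force and the opening at its end, in the units of the state.
- read_state(): the state, without advancing time (a new reading comes with each control period).
- vision.get_image(name): name is "side" or "top" or "wrist"; returns a dict with "image" (384x512x3 uint8, red, green, blue), "z_map" (384x512 float32, m along the optical axis (not along the pixel's ray), 0 where there is no reading), "fx", "fy", "cx", "cy" (pixels), "world_from_camera" (4x4, takes a point from camera to world coordinates); the wrist camera has in their place "mount" (4x4, takes a point from camera to tool coordinates, whose origin is the TCP and whose axes are the tool frame's). Camera axes: x right, y down, z forward; pixel columns grow to the right and rows downward; lengths in m; the calibration is good to about 2 mm. A picture is of the moment at which its call begins: read the wrist's pose just before it.
- sign_off(): hands the job in, once; it reports no verdict.
Trained networks look in a picture, given as the dict that the camera call returned (one of the last four; its "shot" number tells which), for a name from the list of things; names that differ only in an ending like _2 or _b are one class to them, and where a whole thing is asked for, a point or a joint stands for the part that bears it (a point fixed in the world has none). Each returns a list of dicts, best first, with "confidence" (0 to 1); they miss things now and then, are a little off and sometimes report something else, mostly with a low value. They report only what shows in the picture. A call takes as long as a camera call. They do not tell look-alikes from the thing itself.
- nets.search_frame(name, picture): "location" ([x, y, z] in m, in world coordinates, good to about 4 mm: the middle of the surface that is visible of it).
The state is a dict: "time": time; "qpos": joint angles; "dq": joint speeds; "joint_torque": joint torques, N m; "ee_pos": TCP position; "ee_rot": TCP orientation; "contact_force": force on the tool from outside, world axes, zero at the start; "ft_torque": the same for the moment, N m; "opening": finger opening in m.
Only numpy, scipy, OpenCV 4.12 (cv2) and the standard library are available. Lean on these libraries where they do the work, as an engineer would, in place of code of your own. Each camera call takes 0.05 s, during which the arm holds its last target.

TASK

Take the two piles of ribbon spools apart and put each spool on the stand of its own colour (red, blue, yellow, green), slipped over the wooden dowel and lying flat on the coloured base. Keep the spools upright all the way and set them down rather than dropping them, and leave the tub of corks and the purple paint tin standing where they are.

Things in the scene. Friction and masses are not known exactly. Their poses are not given: they have to be found in the camera images.
- spool_red_center (a point): red ribbon spool, a large upright drum 66 mm in diameter and 30 mm high, about 70 g, red on top, bottom and sides, with a white-lined hole 26 mm wide right through along its axis. At the start it stands on the table with a small spool on it, so that only its rim shows from above. The point is its centre, half-way up (15 mm above its underside); its z axis is the drum's axis, upright at the start.
- spool_blue_center (a point): blue ribbon spool, a large upright drum 66 mm in diameter and 30 mm high, about 70 g, blue on top, bottom and sides, with a white-lined hole 26 mm wide right through along its axis. At the start it stands on the table with a small spool on it, so that only its rim shows from above. The point is its centre, half-way up (15 mm above its underside); its z axis is the drum's axis, upright at the start.
- spool_yellow_center (a point): yellow ribbon spool, a small upright drum 46 mm in diameter and 30 mm high, about 40 g, yellow on top, bottom and sides, with a white-lined hole 26 mm wide right through along its axis. At the start it stands on one of the two large spools. The point is its centre, half-way up (15 mm above its underside); its z axis is the drum's axis, upright at the start.
- spool_green_center (a point): green ribbon spool, a small upright drum 46 mm in diameter and 30 mm high, about 40 g, green on top, bottom and sides, with a white-lined hole 26 mm wide right through along its axis. At the start it stands on one of the two large spools. The point is its centre, half-way up (15 mm above its underside); its z axis is the drum's axis, upright at the start.
- stand_red: stand for the red spool, fixed to the table: a red round base 80 mm in diameter and 10 mm thick with a bare wooden dowel 10 mm thick in its middle, rising 22 mm above the base (32 mm above the table). Origin: on the dowel's axis at the table top; z is up. A spool seated on it has its centre 25 mm above this origin and up to 8 mm of play to each side.
- stand_blue: stand for the blue spool, fixed to the table: a blue round base 80 mm in diameter and 10 mm thick with a bare wooden dowel 10 mm thick in its middle, rising 22 mm above the base (32 mm above the table). Origin: on the dowel's axis at the table top; z is up. A spool seated on it has its centre 25 mm above this origin and up to 8 mm of play to each side.
- stand_yellow: stand for the yellow spool, fixed to the table: a yellow round base 80 mm in diameter and 10 mm thick with a bare wooden dowel 10 mm thick in its middle, rising 22 mm above the base (32 mm above the table). Origin: on the dowel's axis at the table top; z is up. A spool seated on it has its centre 25 mm above this origin and up to 8 mm of play to each side.
- stand_green: stand for the green spool, fixed to the table: a green round base 80 mm in diameter and 10 mm thick with a bare wooden dowel 10 mm thick in its middle, rising 22 mm above the base (32 mm above the table). Origin: on the dowel's axis at the table top; z is up. A spool seated on it has its centre 25 mm above this origin and up to 8 mm of play to each side.
- cork_tub_center (a point): bystander: round steel-grey tub full of corks, 60 mm in diameter, about 60 mm high with the corks, loose. The point is on its axis, 25 mm above the table; z is up.
- paint_tin_center (a point): bystander: round purple paint tin with a dark rim, 60 mm in diameter, 54 mm high, loose. The point is its centre, 27 mm above the table; z is up.
Things that resemble listed ones, but are neither listed nor needed, are in the scene too. What is shaped like the stand_green but grey is not meant.

How it is judged:
At the end, for the whole second after the job is handed in: Each of the four spools is over the dowel of the stand of its own colour (axis within 12 mm of the dowel's), flat on the base (height within 4 mm, tilted less than 0.12 rad) and at rest (horizontal distance between spool_red_center and stand_red below 0.012 m and z of spool_red_center in the frame of stand_red between 0.021 and 0.029 m and angle between each of spool_red_center, spool_blue_center, spool_yellow_center, spool_green_center's own z axis and vertical below 0.12 rad and linear speed of each of spool_red, spool_blue, spool_yellow, spool_green below 0.02 m/s and horizontal distance between spool_blue_center and stand_blue below 0.012 m and z of spool_blue_center in the frame of stand_blue between 0.021 and 0.029 m and horizontal distance between spool_yellow_center and stand_yellow below 0.012 m and z of spool_yellow_center in the frame of stand_yellow between 0.021 and 0.029 m and horizontal distance between spool_green_center and stand_green below 0.012 m and z of spool_green_center in the frame of stand_green between 0.021 and 0.029 m); the robot touches nothing.
It fails at once if a spool is tipped more than 0.6 rad from upright (angle between any of spool_red_center, spool_blue_center, spool_yellow_center, spool_green_center's own z axis and vertical above 0.6 rad).
It fails at once if a spool is dropped or thrown (faster than 0.9 m/s while not touched by the fingers, a fall of about 4 cm) ((contact force between the fingers and spool_red below 0.01 N and linear speed of spool_red above 0.9 m/s) or (contact force between the fingers and spool_blue below 0.01 N and linear speed of spool_blue above 0.9 m/s) or (contact force between the fingers and spool_yellow below 0.01 N and linear speed of spool_yellow above 0.9 m/s) or (contact force between the fingers and spool_green below 0.01 N and linear speed of spool_green above 0.9 m/s)).
It fails at once if the tub of corks or the paint tin is shifted more than 30 mm or tipped more than 0.4 rad (distance of any of cork_tub_center, paint_tin_center from where it was at the start of the episode above 0.03 m or angle between any of cork_tub_center, paint_tin_center's own z axis and vertical above 0.4 rad).
It also fails if it takes over 88 s, if anything falls off the work surface, if the arm or the gripper's body presses on something with over 40 N, if the wrist force passes 120 N, or if a joint passes its speed limit or range.

## Working session

There is one attempt and no reset: what is moved stays moved. The work goes in short steps, Python scripts to look and compute and a tool call to move; the robot and the scene stay as the last step left them, time stands still between calls to the robot, and variables do not carry over. Pictures are saved under pics/ and viewed, and the job is handed in when it is done.

Besides the shell and the picture viewer there is one more tool, called after "Request:" as name(argument=value, ...) on one line, values as JSON. carry_out: Moves the arm, as the interface text tells. Its arguments: {"type":"object","properties":{"plan":{"type":"array"}},"required":["plan"]}

```bash
ls; mkdir -p pics; python3 - <<'E'
from workcell import read_state, vision, r
import cv2,pickle
print(read_state()); print(r.grip_point_offset)
for n in ["top","side"]:
    d=vision.get_image(n); cv2.imwrite(f"pics/{n}0.png",d["image"][:,:,::-1]); pickle.dump(d,open(f"{n}0.pkl","wb"))
    print({k:v for k,v in d.items() if k not in("image","z_map")})
E
```

```text
pics
{'time': 0.0, 'qpos': array([-1.44669919e+00,  1.04712286e-01,  9.64436326e-02,  1.56388019e+00,
        5.46622987e-06,  1.35305823e+00]), 'dq': array([-0.00026547, -0.00037218,  0.0006569 ,  0.00143902,  0.0018898 ,
        0.00072236]), 'joint_torque': array([ 2.05959121e-03, -5.56932664e+01,  5.03647506e+01,  1.71509263e-02,
       -3.34312426e-04,  1.10116844e-06]), 'ee_pos': array([ 0.20107109, -0.56490239,  0.19620064]), 'ee_rot': array([-5.01884979e-04,  8.17072851e-01, -5.76534040e-01, -4.53262368e-04]), 'contact_force': array([-0.30607535,  0.0682379 , -0.48484139]), 'ft_torque': array([0.03463786, 0.0327649 , 0.01066034]), 'opening': 0.08539700264105567}
0.0187
{'fx': 407.4237982212801, 'fy': 407.4237982212801, 'cx': 264.87501521541793, 'cy': 190.51407962133948, 'world_from_camera': array([[ 0.00277955, -0.994376  ,  0.10587086,  0.45232733],
       [-0.99995743, -0.00369535, -0.00845493,  0.01332993],
       [ 0.00879861, -0.10584285, -0.99434394,  0.98581756],
       [ 0.        ,  0.        ,  0.        ,  1.        ]]), 'shot': 1}
{'fx': 466.6165867671614, 'fy': 466.6165867671614, 'cx': 249.84379480791068, 'cy': 190.8615375463591, 'world_from_camera': array([[ 0.98018612, -0.10353924,  0.16886322,  0.36892974],
       [-0.19804988, -0.49774981,  0.84440593, -0.80366532],
       [-0.00337751, -0.86111831, -0.50839339,  0.54190757],
       [ 0.        ,  0.        ,  0.        ,  1.        ]]), 'shot': 2}
```

View pics/top0.png

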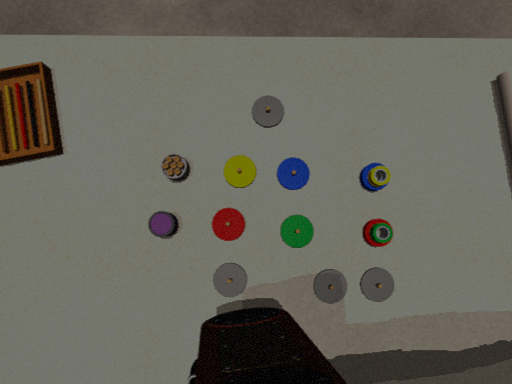

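View pics/side0.png

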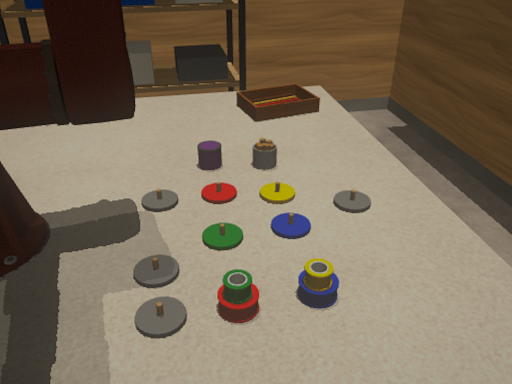

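The top view shows green-on-red at (378,233) and yellow-on-blue at (375,178). The stands are yellow (240,171), blue (293,173), red (228,224) and green (297,231). The tub is at (175,167) and the tin at (163,224). Next I measure them.

```bash
cat > h.py <<'E'
import numpy as np, cv2
from scipy.spatial.transform import Rotation as R
from scipy.optimize import least_squares
def cloud(d,T=None):
    T=d["world_from_camera"] if T is None else T
    z=d["z_map"]; v,u=np.mgrid[:z.shape[0],:z.shape[1]]
    P=np.stack([(u-d["cx"])/d["fx"]*z,(v-d["cy"])/d["fy"]*z,z],-1)@T[:3,:3].T+T[:3,3]
    P[z<=0]=np.nan
    return P
HUE={"red":[(0,8),(172,180)],"yellow":[(24,36)],"green":[(50,75)],"blue":[(105,125)]}
def cmask(d,c):
    h=cv2.cvtColor(d["image"],cv2.COLOR_RGB2HSV)
    m=np.zeros(h.shape[:2],bool)
    for a,b in HUE[c]: m|=(h[...,0]>=a)&(h[...,0]<=b)
    return m&(h[...,1]>130)&(h[...,2]>50)
def rot(s): q=s["ee_rot"]; return R.from_quat([q[1],q[2],q[3],q[0]]).as_matrix()
def to(x,y,z,yaw=None):
    """delta to target in tool units; yaw = world angle of jaw axis (mod pi)"""
    from workcell import read_state
    s=read_state(); M=rot(s); d=M.T@(np.array([x,y,z])-s["ee_pos"])
    cur=np.arctan2(M[1,0],M[0,0])
    tz=0
    if yaw is None: yaw=cur
    dy=(yaw-cur+np.pi/2)%np.pi-np.pi/2
    Rt=R.from_euler('z',cur+dy)*R.from_euler('x',np.pi)
    w=(R.from_matrix(M).inv()*Rt).as_rotvec()
    print("t",s["time"],"tcp",s["ee_pos"].round(4),"jaw",round(np.degrees(cur),1),"shift rows",(d/0.03).round(2),"turn rows",(np.degrees(w)/4).round(2),"open",round(s["opening"],4),"F",s["contact_force"].round(1),"q",s["qpos"].round(2))
E
python3 - <<'E'
import pickle,numpy as np
from h import *
for n in ["top","side"]:
    d=pickle.load(open(n+"0.pkl","rb"));P=cloud(d)
    for c in HUE:
        m=cmask(d,c).astype(np.uint8)
        k,l,st,ce=cv2.connectedComponentsWithStats(m)
        for i in range(1,k):
            if st[i,4]<40: continue
            p=P[l==i]; p=p[np.isfinite(p[:,0])]
            if len(p)<30: continue
            z=p[:,2]; print(n,c,ce[i].round(),st[i,4],"med",np.nanmedian(p,0).round(4),"bbox mid",((p.min(0)+p.max(0))/2).round(4),"ext",np.ptp(p,axis=0).round(3),"zmax",z.max().round(4))
E
```

```text
top red [ 21. 115.] 272 med [0.7362 0.5961 0.0196] bbox mid [0.7372 0.5964 0.0152] ext [0.161 0.035 0.024] zmax 0.0272
top red [228. 224.] 840 med [0.4756 0.0927 0.0091] bbox mid [0.4759 0.0929 0.0152] ext [0.077 0.077 0.029] zmax 0.0297
top red [373. 232.] 256 med [ 0.4562 -0.2458  0.0289] bbox mid [ 0.4564 -0.2616  0.0158] ext [0.065 0.066 0.038] zmax 0.035
top yellow [240. 171.] 813 med [0.6034 0.0657 0.009 ] bbox mid [0.6039 0.0667 0.0145] ext [0.079 0.075 0.033] zmax 0.0311
top yellow [379. 175.] 166 med [ 0.5875 -0.2568  0.0591] bbox mid [ 0.5878 -0.2678  0.0318] ext [0.042 0.064 0.066] zmax 0.0646
top green [296. 231.] 808 med [ 0.4594 -0.0698  0.0092] bbox mid [ 0.4596 -0.071   0.0088] ext [0.076 0.075 0.011] zmax 0.0141
top green [381. 232.] 143 med [ 0.4573 -0.2586  0.0594] bbox mid [ 0.4563 -0.2602  0.0491] ext [0.043 0.042 0.028] zmax 0.063
top blue [293. 173.] 783 med [ 0.597  -0.0628  0.009 ] bbox mid [ 0.5982 -0.0619  0.0172] ext [0.076 0.075 0.027] zmax 0.031
top blue [370. 176.] 216 med [ 0.5897 -0.2403  0.0291] bbox mid [ 0.59   -0.2531  0.0169] ext [0.063 0.057 0.0
[... 812 characters left out ...]
7] bbox mid [ 0.46   -0.075   0.0199] ext [0.076 0.075 0.023] zmax 0.0313
side green [237. 280.] 190 med [ 0.4559 -0.2668  0.0616] bbox mid [ 0.4567 -0.2616  0.0614] ext [0.043 0.044 0.004] zmax 0.0635
side blue [33.  4.] 141 med [-0.1547  1.6125  0.1989] bbox mid [-0.1528  1.6144  0.1977] ext [0.074 0.03  0.037] zmax 0.2161
side blue [137.   2.] 156 med [0.3088 1.6118 0.1908] bbox mid [0.3117 1.6078 0.19  ] ext [0.149 0.045 0.024] zmax 0.202
side blue [291. 224.] 590 med [ 0.596  -0.0698  0.0118] bbox mid [ 0.5986 -0.0645  0.021 ] ext [0.077 0.075 0.024] zmax 0.0331
side blue [321. 284.] 212 med [ 0.5946 -0.272   0.0317] bbox mid [ 0.5909 -0.261   0.0317] ext [0.064 0.058 0.005] zmax 0.0342
```

Request:
carry_out(plan=[[[0,0,0,0,0,-1,1],[0,0,0,0,0,-1,1],[0,0,0,0,0,-1,1],[0,0,0,0,0,-1,1],[0,0,0,0,0,-1,1]]])

```text
time: 0.6
ee_pos: [0.2009, -0.5636, 0.1937]
ee_rot: [-0.002, 0.907, -0.42, -0.002]
contact_force: [-0.3, -0.9, 0.0]
opening: 0.0854
```

Request:
carry_out(plan=[[[0,0,0,0,0,-1,1],[0,0,0,0,0,-1,1],[0,0,0,0,0,-1,1],[0,0,0,0,0,-1,1],[0,0,0,0,0,-1,1]]])

```text
time: 1.1
ee_pos: [0.2007, -0.5623, 0.1911]
ee_rot: [-0.005, 0.968, -0.249, -0.002]
contact_force: [0.3, 0.4, 0.3]
opening: 0.0855
```

```bash
python3 -c "
from h import *
to(.4565,-.261,.15,np.radians(-30))"
```

```text
t 1.1 tcp [ 0.2007 -0.5623  0.1911] jaw -28.9 shift rows [  2.63 -12.9    1.46] turn rows [-0.12  0.09  0.28] open 0.0855 F [0.3 0.4 0.3] q [-1.45  0.11  0.09  1.56 -0.    0.63]
```

Request:
carry_out(plan=[[[0.2,-1,0,0,0,0,1],[0.2,-1,0,0,0,0,1],[0.2,-1,0,0,0,0,1],[0.2,-1,0,0,0,0,1],[0.2,-1,0,0,0,0,1]]])

```text
time: 1.6
ee_pos: [0.2992, -0.4427, 0.189]
ee_rot: [-0.007, 0.968, -0.251, -0.003]
contact_force: [0.6, 0.2, 0.5]
opening: 0.0857
```

Request:
carry_out(plan=[[[0.2,-1,0,0,0,0,1],[0.2,-1,0,0,0,0,1],[0.2,-1,0,0,0,0,1],[0.2,-1,0,0,0,0,1],[0.2,-1,0,0,0,0,1]]])

```text
time: 2.1
ee_pos: [0.4012, -0.3198, 0.1887]
ee_rot: [-0.008, 0.968, -0.251, -0.004]
contact_force: [0.0, -0.8, -0.1]
opening: 0.0856
```

```bash
python3 -c "
from h import *
to(.4565,-.261,.15,np.radians(-30))"
```

```text
t 2.1 tcp [ 0.4012 -0.3198  0.1887] jaw -29.1 shift rows [ 0.67 -2.59  1.32] turn rows [-0.18  0.17  0.23] open 0.0856 F [ 0.  -0.8 -0.1] q [-0.93 -0.14 -0.16  1.57  0.01  1.15]
```

Request:
carry_out(plan=[[[0.2,-0.8,0.2,-0.1,0.1,0.1,1],[0.2,-0.8,0.2,-0.1,0.1,0.1,1],[0.2,-0.8,0.2,0,0,0,1],[0.1,-0.3,0.2,0,0,0,1],[0,0,0,0,0,0,1]]])

```text
time: 2.6
ee_pos: [0.4626, -0.2534, 0.1628]
ee_rot: [0.0, 0.967, -0.256, 0.0]
contact_force: [-0.1, 0.3, 0.5]
opening: 0.0853
```

```bash
python3 - <<'E'
from h import *
from workcell import *
import pickle
to(.4565,-.261,.15,np.radians(-30))
s=read_state(); d=vision.get_image("wrist")
cv2.imwrite("pics/w1.png",d["image"][:,:,::-1])
T=np.eye(4);T[:3,:3]=rot(s);T[:3,3]=s["ee_pos"];P=cloud(d,T@d["mount"])
print(d["mount"].round(3))
pickle.dump((s,d),open("w1.pkl","wb"))
for c in HUE:
    m=cmask(d,c).astype(np.uint8);k,l,st,ce=cv2.connectedComponentsWithStats(m)
    for i in range(1,k):
        if st[i,4]<200: continue
        p=P[l==i];p=p[np.isfinite(p[:,0])]
        if len(p)<50: continue
        zt=np.percentile(p[:,2],95); q=p[p[:,2]>zt-.004]
        print(c,ce[i].round(),len(p),"top",zt.round(4),"mid",((q.min(0)+q.max(0))/2).round(4),np.ptp(q,axis=0).round(3))
E
```

```text
t 2.6 tcp [ 0.4626 -0.2534  0.1628] jaw -29.6 shift rows [-0.05  0.32  0.43] turn rows [ 0.01 -0.01  0.09] open 0.0853 F [-0.1  0.3  0.5] q [-0.75 -0.12 -0.19  1.5  -0.    1.34]
[[ 1.     0.     0.001  0.   ]
 [-0.     0.963  0.269 -0.068]
 [-0.001 -0.269  0.963 -0.178]
 [ 0.     0.     0.     1.   ]]
red [252. 163.] 1456 top 0.0323 mid [ 0.4592 -0.2622  0.0452] [0.065 0.065 0.034]
yellow [390. 106.] 1405 top 0.0624 mid [ 0.5898 -0.2602  0.0609] [0.046 0.045 0.005]
green [147.  14.] 2153 top 0.0123 mid [ 0.4554 -0.0878  0.0111] [0.065 0.046 0.005]
green [250. 182.] 1099 top 0.0621 mid [ 0.4586 -0.2616  0.0605] [0.045 0.045 0.005]
blue [365.  92.] 1714 top 0.0323 mid [ 0.5923 -0.2571  0.031 ] [0.065 0.064 0.005]
```

View pics/w1.png

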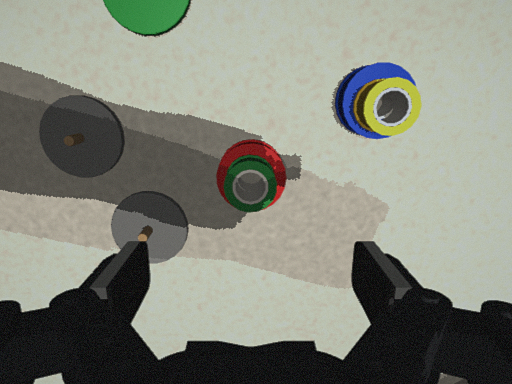

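The wrist view shows the green spool at (250,184) on the red rim and yellow on blue at (390,106). Nothing is close to the fingers. I descend on green.

Request:
carry_out(plan=[[[0,0.3,0.6,0,0,0,1],[0,0,0.7,0,0,0,1],[0,0,0.7,0,0,0,1],[0,0,0.7,0,0,0,1],[0,0,0.5,0,0,0,1]]])

```text
time: 3.15
ee_pos: [0.4563, -0.269, 0.0682]
ee_rot: [0.003, 0.966, -0.259, 0.003]
contact_force: [-0.9, 0.7, -0.7]
opening: 0.0852
```

```bash
python3 -c "
from h import *
to(.4582,-.2615,.03,np.radians(-30))"
```

```text
t 3.15 tcp [ 0.4563 -0.269   0.0682] jaw -30.0 shift rows [-0.08 -0.25  1.27] turn rows [ 0.06 -0.09  0.01] open 0.0852 F [-0.9  0.7 -0.7] q [-0.78 -0.1  -0.35  1.32 -0.    1.32]
```

Request:
carry_out(plan=[[[-0.1,-0.3,0.4,0.06,-0.1,0,1],[0,0,0.4,0,0,0,1],[0,0,0.3,0,0,0,1],[0,0,0,0,0,0,1],[0,0,0,0,0,0,1]]])

```text
time: 3.65
ee_pos: [0.457, -0.2601, 0.0321]
ee_rot: [-0.001, 0.966, -0.259, -0.001]
contact_force: [0.1, -0.4, 0.7]
opening: 0.0858
```

```bash
python3 -c "
from h import *
to(.4582,-.2615,.03,np.radians(-30))"
```

```text
t 3.65 tcp [ 0.457  -0.2601  0.0321] jaw -30.1 shift rows [0.06 0.02 0.07] turn rows [-0.01  0.04 -0.02] open 0.0858 F [ 0.1 -0.4  0.7] q [-0.77 -0.08 -0.39  1.26  0.    1.33]
```

Request:
carry_out(plan=[[[0.05,0,0,0,0,0,0],[0,0,0,0,0,0,0],[0,0,0,0,0,0,0],[0,0,0,0,0,0,0],[0,0,0,0,0,0,0]]])

```text
time: 4.15
ee_pos: [0.4598, -0.2621, 0.0345]
ee_rot: [0.0, 0.966, -0.259, 0.0]
contact_force: [-0.1, 0.1, -0.8]
opening: 0.0122
```

```bash
python3 -c "
from h import *
to(.4582,-.2615,.03,np.radians(-30))"
```

```text
t 4.15 tcp [ 0.4598 -0.2621  0.0345] jaw -30.1 shift rows [-0.06  0.01  0.15] turn rows [ 0.   -0.02 -0.01] open 0.0122 F [-0.1  0.1 -0.8] q [-0.77 -0.08 -0.38  1.27 -0.    1.33]
```

```bash
python3 - <<'E'
from h import *
from workcell import *
ims=[vision.get_image(n)["image"] for n in("wrist","side")]
s=read_state(); print(s["opening"],s["contact_force"],s["time"])
cv2.imwrite("pics/a2.png",ims[0][:,:,::-1]);cv2.imwrite("pics/a2s.png",cv2.resize(ims[1][180:384,120:400],None,fx=2,fy=2)[:,:,::-1])
E
```

```text
8.99359750960396e-05 [-0.05716389 -0.03669404  0.2209935 ] 4.25
```

View pics/a2.png

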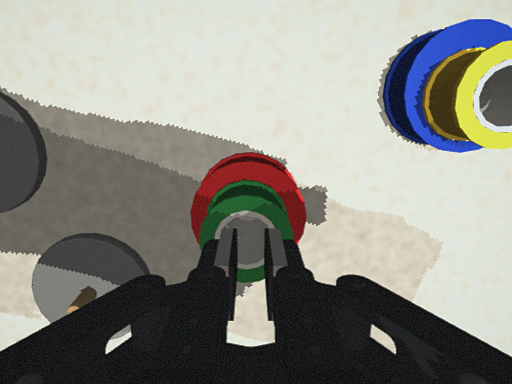

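View pics/a2s.png

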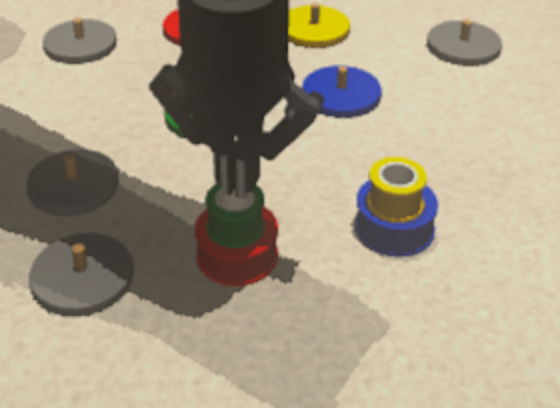

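```bash
python3 - <<'E'
from h import *
from workcell import *
s=read_state();d=vision.get_image("wrist")
T=np.eye(4);T[:3,:3]=rot(s);T[:3,3]=s["ee_pos"];P=cloud(d,T@d["mount"]); Q=cloud(d,d["mount"])
for c in("green","red"):
    m=cmask(d,c);p=P[m];p=p[np.isfinite(p[:,0])];print(c,np.percentile(p[:,2],[5,50,95]).round(4),np.nanmedian(p,0))
for (v,u) in [(240,225),(240,250),(240,280),(225,240),(300,240),(320,235),(320,268),(230,220),(232,285),(180,245),(160,250),(310,230)]:
    print(v,u,d["z_map"][v,u],P[v,u].round(4),"tool",Q[v,u].round(4))
print(s["ee_pos"])
cv2.imwrite("pics/a3.png",cv2.resize(d["image"][140:340,150:350],None,fx=3,fy=3)[:,:,::-1])
p=vision.get_image("side");S=cloud(p)
m=cmask(p,"green");m[:,:]&=(np.arange(384)[:,None]>255);q=S[m];print("side green",np.percentile(q[:,2],[5,50,95]),np.nanmedian(q,0))
E
```

```text
green [0.0338 0.0609 0.062 ] [ 0.46605471 -0.24943744  0.06086522]
red [0.0041 0.0309 0.032 ] [ 0.47488755 -0.24340056  0.03089678]
240 225 0.14630759 [ 0.4542 -0.2509  0.0776] tool [-0.0103 -0.0069 -0.0431]
240 250 0.13843611 [ 0.4652 -0.2534  0.0848] tool [ 0.0004 -0.0102 -0.0504]
240 280 0.16402146 [ 0.4723 -0.2699  0.0613] tool [ 0.0149  0.0005 -0.0268]
225 240 0.21310174 [ 0.4487 -0.2695  0.0135] tool [-0.0058  0.012   0.0209]
300 240 0.09872951 [ 0.4626 -0.2521  0.1261] tool [-0.0025 -0.01   -0.0917]
320 235 0.08889152 [ 0.4621 -0.2509  0.1361] tool [-0.0035 -0.0108 -0.1017]
320 268 0.08520198 [ 0.4705 -0.2531  0.1393] tool [ 0.0049 -0.0132 -0.1049]
230 220 0.16206653 [ 0.4502 -0.2508  0.0618] tool [-0.0139 -0.0049 -0.0273]
232 285 0.16249569 [ 0.4765 -0.2673  0.0617] tool [ 0.0171 -0.0038 -0.0272]
180 245 0.18642637 [ 0.4686 -0.242   0.0318] tool [-0.0023 -0.0218  0.0027]
160 250 0.19846733 [ 0.4751 -0.2363  0.017 ] tool [ 0.0004 -0.03    0.0175]
310 230 0.083562344 [ 0.4641 -0.2454  0.14  ] tool [-0.0045 -0.0166 -0.1056]
[ 0.45973957 -0.2620386   0.03443161]Traceback (most recent call last):
  File "<stdin>", line 12, in <module>
    return _quantile_unchecked(
        a, q, axis, out, overwrite_input, method, keepdims, weights)
    return _ureduce(a,
                    func=_quantile_ureduce_func,
    ...<5 lines>...
                    overwrite_input=overwrite_input,
                    method=method)
    r = func(a, **kwargs)
    result = _quantile(arr,
                       quantiles=q,
    ...<2 lines>...
                       out=out,
                       weights=wgt)
    slices_having_nans = np.isnan(arr[-1, ...])
                                  ~~~^^^^^^^^^
IndexError: index -1 is out of bounds for axis 0 with size 0
```

View pics/a3.png

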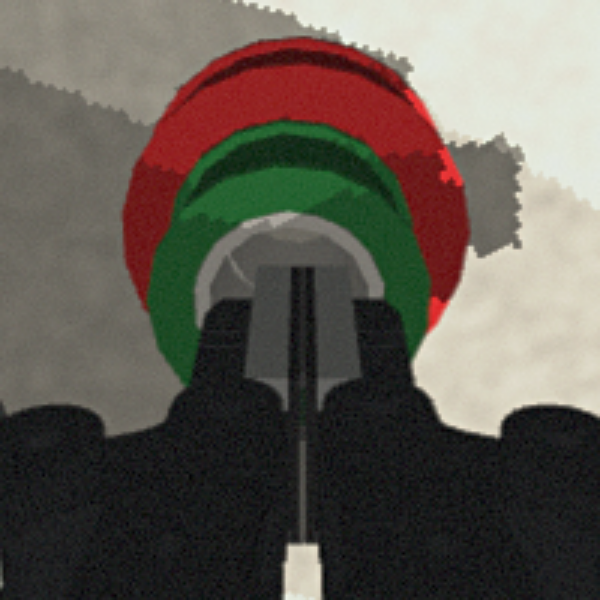

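```bash
python3 - <<'E'
from h import *
from workcell import *
s=read_state();d=vision.get_image("wrist");Q=cloud(d,d["mount"])
for u in (235,240,246,250,256):
    print(u,[(v,Q[v,u].round(3).tolist()) for v in range(224,252,4)])
p=vision.get_image("side");S=cloud(p)
for u in (233,236,238,240):
  print(u,[(v,S[v,u].round(3).tolist()) for v in range(255,290,3)])
cv2.imwrite("pics/a4.png",cv2.resize(p["image"][230:330,190:290],None,fx=6,fy=6)[:,:,::-1])
print(d["fx"],d["cx"],d["cy"],s["time"],s["ee_pos"])
E
```

```text
235 [(224, [-0.009, 0.011, 0.019]), (228, [-0.009, 0.01, 0.012]), (232, [-0.006, -0.011, -0.045]), (236, [-0.006, -0.011, -0.047]), (240, [-0.006, -0.011, -0.053]), (244, [-0.005, -0.011, -0.055]), (248, [-0.005, -0.011, -0.06])]
240 [(224, [-0.006, 0.012, 0.023]), (228, [-0.006, 0.013, 0.018]), (232, [-0.004, -0.011, -0.043]), (236, [-0.004, -0.01, -0.047]), (240, [-0.004, -0.011, -0.052]), (244, [-0.003, -0.011, -0.056]), (248, [-0.003, -0.011, -0.059])]
246 [(224, [-0.002, 0.014, 0.027]), (228, [-0.002, 0.013, 0.019]), (232, [-0.001, -0.011, -0.043]), (236, [-0.001, -0.01, -0.047]), (240, [-0.001, -0.011, -0.051]), (244, [-0.001, -0.011, -0.056]), (248, [-0.001, -0.011, -0.059])]
250 [(224, [0.0, 0.014, 0.028]), (228, [0.0, 0.014, 0.021]), (232, [0.0, -0.011, -0.044]), (236, [0.0, -0.01, -0.047]), (240, [0.0, -0.011, -0.051]), (244, [0.0, -0.011, -0.056]), (248, [0.0, -0.011, -0.059])]
256 [(224, [0.004, 0.013, 0.024]), (228, [0.004, 0.013, 0.017]), (232, [0.003, -0.01, -0.042]), (236, [0.003, -0.011, -0.047]), (240, [0.003, -0.011, -0.052]), (244, [0.003, -0.011, -0.055]), (248, 
[... 902 characters left out ...]
7, -0.272, 0.093]), (270, [0.457, -0.273, 0.088]), (273, [0.456, -0.275, 0.084]), (276, [0.457, -0.272, 0.076]), (279, [0.46, -0.248, 0.049]), (282, [0.46, -0.251, 0.045]), (285, [0.456, -0.277, 0.062]), (288, [0.454, -0.284, 0.063])]
240 [(255, [0.46, -0.275, 0.117]), (258, [0.459, -0.278, 0.114]), (261, [0.46, -0.272, 0.104]), (264, [0.46, -0.272, 0.098]), (267, [0.46, -0.272, 0.092]), (270, [0.46, -0.272, 0.086]), (273, [0.46, -0.271, 0.08]), (276, [0.46, -0.271, 0.074]), (279, [0.463, -0.251, 0.05]), (282, [0.463, -0.251, 0.045]), (285, [0.459, -0.276, 0.061]), (288, [0.457, -0.284, 0.062])]
340.5497209650182 250.3664786699826 187.50776375643554 4.35 [ 0.45967731 -0.26198161  0.03430186]
```

View pics/a4.png

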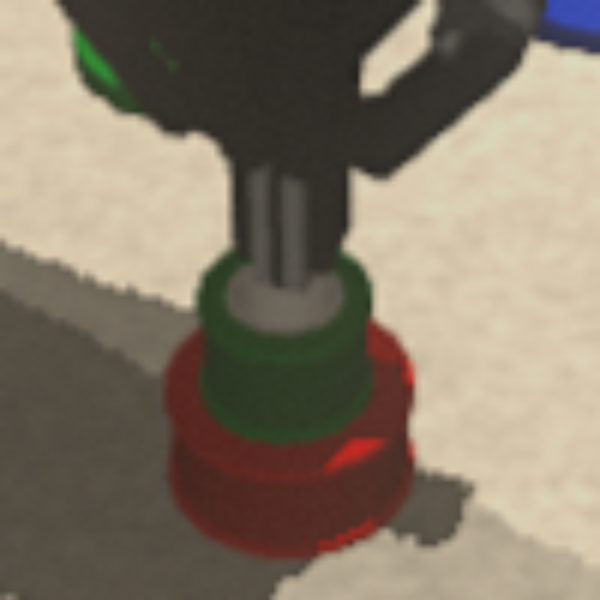

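Both cameras put the shut fingertips at z≈0.073, about 39 mm above the reported TCP. The fingers therefore closed above the green spool, and both piles are untouched. From here I add a 39 mm tip offset. Next I reopen and go lower.

Request:
carry_out(plan=[[[0,0,-0.3,0,0,0,1],[0,0,0,0,0,0,1],[0,0,0,0,0,0,1],[0,0,0,0,0,0,1],[0,0,0,0,0,0,1]]])

```text
time: 4.95
ee_pos: [0.4598, -0.2621, 0.0444]
ee_rot: [0.0, 0.966, -0.259, 0.0]
contact_force: [-0.4, 0.6, -0.1]
opening: 0.0723
```

Request:
carry_out(plan=[[[0,0,0,0,0,0,1],[0,0,0,0,0,0,1],[0,0,0,0,0,0,1],[0,0,0,0,0,0,1],[0,0,0,0,0,0,1]]])

```text
time: 5.45
ee_pos: [0.4595, -0.2619, 0.044]
ee_rot: [0.0, 0.966, -0.259, 0.0]
contact_force: [-1.1, -1.0, 0.2]
opening: 0.0853
```

```bash
python3 - <<'E'
from h import *
from workcell import *
to(.4582,-.2615,-.010,np.radians(-30))
s=read_state();d=vision.get_image("wrist");Q=cloud(d,d["mount"])
cv2.imwrite("pics/a5.png",d["image"][:,:,::-1])
q=Q[100:300].reshape(-1,3);q=q[np.isfinite(q[:,0])&(abs(q[:,1])<.014)&(abs(abs(q[:,0])-.049)<.012)&(q[:,2]<-.03)&(q[:,2]>-.09)]
print("finger tip tool z (open)",np.percentile(q[:,2],[90,98,100]),len(q))
T=np.eye(4);T[:3,:3]=rot(s);T[:3,3]=s["ee_pos"];P=cloud(d,T@d["mount"])
m=cmask(d,"green");p=P[m];p=p[(p[:,2]>.058)&(p[:,2]<.065)];print((p.min(0)+p.max(0))/2,np.ptp(p,axis=0))
E
```

```text
t 5.45 tcp [ 0.4595 -0.2619  0.044 ] jaw -30.1 shift rows [-0.05  0.01  1.8 ] turn rows [ 0.   -0.01 -0.02] open 0.0853 F [-1.1 -1.   0.2] q [-0.77 -0.08 -0.37  1.28  0.    1.33]
finger tip tool z (open) [-0.05496657 -0.05030706 -0.04795028] 5773
[ 0.45819    -0.26176033  0.06056703] [0.04512405 0.04581929 0.00470554]
```

View pics/a5.png

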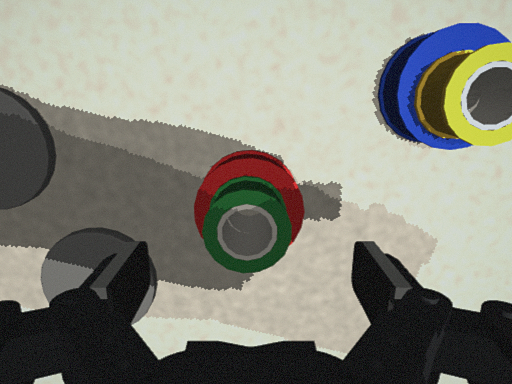

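Green is upright at (246,232) and still centred, and the open fingertips sit about 50 mm behind the TCP. I descend 54 mm.

Request:
carry_out(plan=[[[-0.05,0,0.5,0,0,0,1],[0,0,0.5,0,0,0,1],[0,0,0.5,0,0,0,1],[0,0,0.3,0,0,0,1],[0,0,0,0,0,0,1]]])

```text
time: 6.0
ee_pos: [0.457, -0.2601, -0.0165]
ee_rot: [-0.0, 0.966, -0.259, -0.001]
contact_force: [-0.3, 1.1, 0.2]
opening: 0.0858
```

```bash
python3 -c "
from h import *
to(.4582,-.2617,-.010,np.radians(-30))"
```

```text
t 6.0 tcp [ 0.457  -0.2601 -0.0165] jaw -30.1 shift rows [ 0.06  0.03 -0.22] turn rows [-0.01  0.03 -0.02] open 0.0858 F [-0.3  1.1  0.2] q [-0.77 -0.04 -0.44  1.17 -0.    1.33]
```

Request:
carry_out(plan=[[[0.05,0,-0.22,0,0,0,1],[0,0,0,0,0,0,1],[0,0,0,0,0,0,0],[0,0,0,0,0,0,0],[0,0,0,0,0,0,0]]])

```text
time: 6.5
ee_pos: [0.46, -0.2623, -0.0063]
ee_rot: [0.001, 0.966, -0.259, 0.001]
contact_force: [-4.6, 4.9, 12.5]
opening: 0.0442
```

```bash
python3 -c "
from h import *
to(.4582,-.2617,-.010,np.radians(-30))"
```

```text
t 6.5 tcp [ 0.46   -0.2623 -0.0063] jaw -30.1 shift rows [-0.06  0.01  0.12] turn rows [ 0.01 -0.03 -0.01] open 0.0442 F [-4.6  4.9 12.5] q [-0.77 -0.05 -0.43  1.19 -0.    1.33]
```

Request:
carry_out(plan=[[[0,0,0,0,0,0,0],[0,0,-0.3,0,0,0,0],[0,0,-0.5,0,0,0,0],[0,0,-0.5,0,0,0,0],[0,0,0,0,0,0,0]]])

```text
time: 7.0
ee_pos: [0.4605, -0.2628, 0.0376]
ee_rot: [0.001, 0.966, -0.259, 0.002]
contact_force: [0.0, 0.0, -0.3]
opening: 0.0444
```

```bash
python3 - <<'E'
from h import *
from workcell import *
to(.4598,-.073,.03,np.radians(-30))
d=vision.get_image("wrist");p=vision.get_image("side")
cv2.imwrite("pics/b1.png",np.hstack([d["image"][100:300,130:380],p["image"][180:380,130:380]])[:,:,::-1])
E
```

```text
t 7.0 tcp [ 0.4605 -0.2628  0.0376] jaw -30.1 shift rows [-3.19 -5.46  0.23] turn rows [ 0.02 -0.06 -0.01] open 0.0444 F [ 0.   0.  -0.3] q [-0.77 -0.08 -0.38  1.27 -0.    1.33]
```

View pics/b1.png

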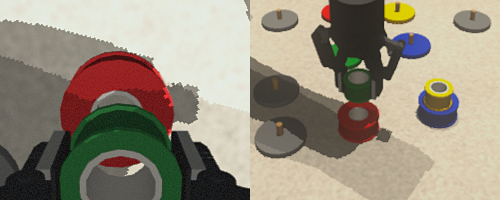

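Green is lifted and held upright, and red stayed on the table. I carry it to the green stand.

Request:
carry_out(plan=[[[-0.6,-1,0,0,0,0,0],[-0.6,-1,0,0,0,0,0],[-0.6,-1,0,0,0,0,0],[-0.6,-1,0,0,0,0,0],[-0.6,-1,0,0,0,0,0]]])

```text
time: 7.6
ee_pos: [0.4551, -0.0846, 0.0318]
ee_rot: [0.0, 0.965, -0.263, -0.001]
contact_force: [0.7, 0.0, -1.1]
opening: 0.0449
```

```bash
cat >> h.py <<'E'
def held(c,save=None):
    """held spool's top ring in tool + world frame, and other big colour blobs, from wrist"""
    from workcell import read_state,vision
    s=read_state();d=vision.get_image("wrist");Q=cloud(d,d["mount"])
    T=np.eye(4);T[:3,:3]=rot(s);T[:3,3]=s["ee_pos"];P=cloud(d,T@d["mount"])
    for k in HUE:
        n,l,st,ce=cv2.connectedComponentsWithStats(cmask(d,k).astype(np.uint8))
        for i in range(1,n):
            if st[i,4]<300: continue
            p=P[l==i];q=Q[l==i];f=np.isfinite(p[:,0]);p,q=p[f],q[f]
            if len(p)<100: continue
            zt=np.percentile(p[:,2],90);g=abs(p[:,2]-zt)<.004
            a,b=p[g],q[g]
            print(k,ce[i].round(),"top z",zt.round(4),"mid world",((a.min(0)+a.max(0))/2)[:2].round(4),"tool",((b.min(0)+b.max(0))/2)[:2].round(4),"ext",np.ptp(b,axis=0)[:2].round(3))
    if save: cv2.imwrite("pics/"+save,d["image"][:,:,::-1])
E
python3 - <<'E'
from h import *
to(.4598,-.073,.03,np.radians(-30))
held("green","b2.png")
E
```

```text
t 7.6 tcp [ 0.4551 -0.0846  0.0318] jaw -30.5 shift rows [-0.06 -0.41  0.06] turn rows [ 0.01  0.02 -0.12] open 0.0449 F [ 0.7  0.  -1.1] q [-0.47 -0.29 -0.57  1.29 -0.    1.64]
red [384. 372.] top z 0.0225 mid world [ 0.4756 -0.2387] tool [0.0958 0.1216] ext [0.023 0.005]
green [248. 210.] top z 0.0995 mid world [ 0.4553 -0.0856] tool [0.0006 0.0009] ext [0.044 0.046]
blue [448.  56.] top z 0.012 mid world [ 0.5964 -0.0644] tool [ 0.1106 -0.0843] ext [0.072 0.062]
```

View pics/b2.png

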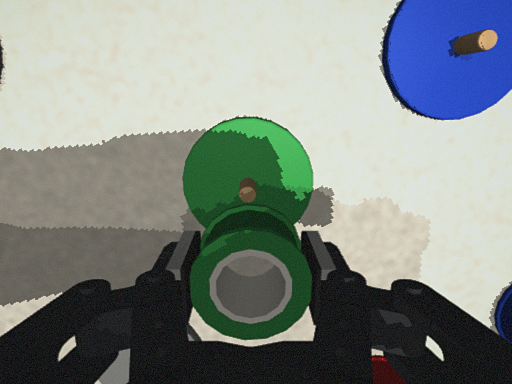

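Request:
carry_out(plan=[[[0,-0.4,0,0,0,0,0],[0,0,0.2,0,0,0,0],[0,0,0.2,0,0,0,0],[0,0,0,0,0,0,0],[0,0,0,0,0,0,0]]])

```text
time: 8.15
ee_pos: [0.458, -0.0673, 0.0156]
ee_rot: [-0.001, 0.966, -0.26, -0.004]
contact_force: [0.9, -1.4, 0.2]
opening: 0.0445
```

```bash
python3 - <<'E'
import pickle
from h import *
to(.460,-.073,-.026,np.radians(-30))
held("green","b3.png")
# dowels from top image: wood-coloured pixels in cloud above z=.018 near stands, both cams
for n in("top","side"):
    d=pickle.load(open(n+"0.pkl","rb"));P=cloud(d)
    for c,xy in dict(red=(.476,.0915),yellow=(.604,.066),green=(.46,-.073),blue=(.598,-.063)).items():
        m=(np.hypot(P[...,0]-xy[0],P[...,1]-xy[1])<.035)&(P[...,2]>.02)&(P[...,2]<.036)
        b=(np.hypot(P[...,0]-xy[0],P[...,1]-xy[1])<.05)&(abs(P[...,2]-.011)<.004)&cmask(d,c)
        q=P[b];print(n,c,m.sum(),P[m].mean(0).round(4),"base",((q.min(0)+q.max(0))/2).round(4),np.ptp(q,axis=0).round(3))
E
```

```text
t 8.15 tcp [ 0.458  -0.0673  0.0156] jaw -30.1 shift rows [0.16 0.13 1.39] turn rows [ 0.    0.12 -0.04] open 0.0445 F [ 0.9 -1.4  0.2] q [-0.43 -0.27 -0.59  1.26  0.    1.67]
red [125.   3.] top z 0.0114 mid world [0.46   0.0603] tool [-0.0625 -0.11  ] ext [0.031 0.004]
green [256. 228.] top z 0.0834 mid world [ 0.4586 -0.0685] tool [0.0006 0.0006] ext [0.045 0.046]
green [250. 266.] top z 0.0117 mid world [ 0.4429 -0.0947] tool [0.0005 0.0315] ext [0.026 0.013]
blue [463.  78.] top z 0.012 mid world [ 0.5917 -0.0628] tool [ 0.1104 -0.0737] ext [0.059 0.075]
top red 16 [0.4762 0.0935 0.03  ] base [0.4758 0.0928 0.0108] [0.076 0.077 0.007]
top yellow 16 [0.6034 0.0676 0.0295] base [0.6039 0.0667 0.0109] [0.079 0.075 0.008]
top green 15 [ 0.46   -0.0698  0.0306] base [ 0.4596 -0.0708  0.0106] [0.076 0.075 0.007]
top blue 18 [ 0.5984 -0.0616  0.0287] base [ 0.5982 -0.0619  0.0107] [0.076 0.075 0.007]
side red 31 [0.4755 0.0914 0.0284] base [0.4764 0.0903 0.0109] [0.078 0.077 0.008]
side yellow 27 [0.6034 0.0652 0.0293] base [0.6042 0.0652 0.0114] [0.078 0.079 0.006]
side green 41 [ 0.4597 -0.0729  0.0283] base [ 0.46   -0.075   0.0115] [0.076 0.075 0.006]
side blue 38 [ 0.5977 -0.0647  0.0282] base [ 0.5986 -0.0645  0.0118] [0.077 0.075 0.006]
```

View pics/b3.png

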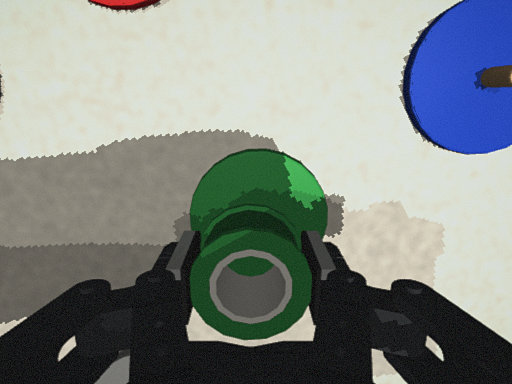

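Request:
carry_out(plan=[[[0.15,0.13,0,0,0.1,0,0],[0,0,0.2,0,0,0,0],[0,0,0.2,0,0,0,0],[0,0,0.2,0,0,0,0],[0,0,0,0,0,0,0]]])

```text
time: 8.7
ee_pos: [0.4601, -0.0749, -0.0038]
ee_rot: [0.0, 0.965, -0.261, -0.0]
contact_force: [-0.4, 0.2, -0.3]
opening: 0.0443
```

```bash
python3 - <<'E'
from h import *
to(.460,-.072,-.026,np.radians(-30))
E
```

```text
t 8.7 tcp [ 0.4601 -0.0749 -0.0038] jaw -30.3 shift rows [-0.05 -0.08  0.74] turn rows [ 0.    0.   -0.07] open 0.0443 F [-0.4  0.2 -0.3] q [-0.44 -0.25 -0.61  1.21 -0.    1.66]
```

Request:
carry_out(plan=[[[0,-0.05,0.15,0,0,0,0],[0,0,0.2,0,0,0,0],[0,0,0.15,0,0,0,0],[0,0,0.1,0,0,0,0],[0,0,0,0,0,0,0]]])

```text
time: 9.2
ee_pos: [0.4607, -0.0731, -0.0238]
ee_rot: [-0.0, 0.965, -0.261, -0.0]
contact_force: [0.4, 0.7, -0.2]
opening: 0.0446
```

```bash
python3 - <<'E'
from h import *
to(.460,-.072,-.026,np.radians(-30))
held("g","b4.png")
E
```

```text
t 9.2 tcp [ 0.4607 -0.0731 -0.0238] jaw -30.3 shift rows [-0.04 -0.02  0.07] turn rows [ 0.    0.01 -0.06] open 0.0446 F [ 0.4  0.7 -0.2] q [-0.44 -0.23 -0.63  1.17 -0.    1.66]
green [249. 230.] top z 0.0439 mid world [ 0.4609 -0.0742] tool [0.0006 0.001 ] ext [0.045 0.046]
blue [477.  75.] top z 0.0119 mid world [ 0.5793 -0.0607] tool [ 0.0937 -0.0713] ext [0.037 0.062]
```

Request:
carry_out(plan=[[[0,0,0.08,0,0,0,0],[0,0,0,0,0,0,0],[0,0,0,0,0,0,0.7],[0,0,0,0,0,0,1],[0,0,0,0,0,0,1]]])

```text
time: 9.75
ee_pos: [0.4615, -0.0735, -0.0253]
ee_rot: [0.0, 0.965, -0.261, 0.0]
contact_force: [-0.2, 0.3, 0.4]
opening: 0.0846
```

Request:
carry_out(plan=[[[0,0,0,0,0,0,1],[0,0,-0.5,0,0,0,1],[0,0,-1,0,0,0,1],[0,0,-1,0,0,0,1],[0,0,-1,0,0,0,1]]])

```text
time: 10.25
ee_pos: [0.458, -0.0719, 0.0785]
ee_rot: [-0.001, 0.965, -0.261, -0.004]
contact_force: [0.3, -0.7, -0.1]
opening: 0.0853
```

```bash
python3 - <<'E'
from h import *
to(.592,-.259,.08,np.radians(-30))
held("g","b5.png")
E
```

```text
t 10.25 tcp [ 0.458  -0.0719  0.0785] jaw -30.3 shift rows [ 7.    3.14 -0.1 ] turn rows [ 0.01  0.11 -0.07] open 0.0853 F [ 0.3 -0.7 -0.1] q [-0.44 -0.3  -0.5   1.38 -0.    1.66]
red [151.   9.] top z 0.0119 mid world [0.4652 0.0686] tool [-0.0647 -0.1193] ext [0.059 0.014]
red [344. 339.] top z 0.0135 mid world [ 0.4605 -0.2322] tool [0.084  0.1379] ext [0.018 0.009]
green [253. 176.] top z 0.0413 mid world [ 0.4614 -0.0746] tool [0.0044 0.0006] ext [0.045 0.046]
blue [423.  72.] top z 0.0121 mid world [ 0.6005 -0.0626] tool [ 0.119  -0.0797] ext [0.079 0.078]
blue [501. 291.] top z 0.032 mid world [ 0.5818 -0.2318] tool [0.1875 0.0737] ext [0.017 0.019]
```

View pics/b5.png

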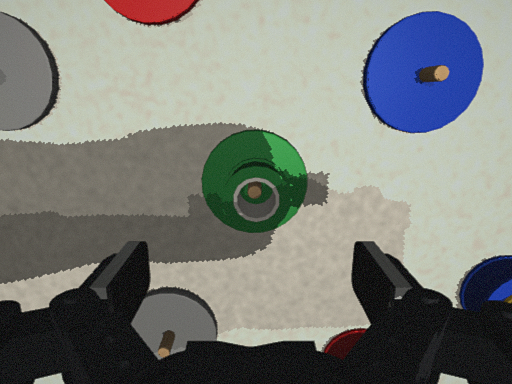

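Green is seated: the dowel shows in its hole at (255,192) and its top reads 41 mm. Next is yellow.

Request:
carry_out(plan=[[[0.9,0.4,0,0,0.1,0,1],[1,0.45,0,0,0,0,1],[1,0.45,0,0,0,0,1],[1,0.45,0,0,0,0,1],[1,0.45,0,0,0,0,1]]])

```text
time: 10.8
ee_pos: [0.5589, -0.2067, 0.0889]
ee_rot: [0.001, 0.966, -0.259, 0.006]
contact_force: [0.2, 0.3, 0.6]
opening: 0.0857
```

```bash
python3 - <<'E'
from h import *
to(.589,-.2605,.08,np.radians(-30))
E
```

```text
t 10.8 tcp [ 0.5589 -0.2067  0.0889] jaw -30.0 shift rows [1.76 1.05 0.32] turn rows [-0.01 -0.19 -0.  ] open 0.0857 F [0.2 0.3 0.6] q [-0.57  0.08 -0.12  1.35  0.    1.52]
```

Request:
carry_out(plan=[[[0.8,0.45,0.1,0,-0.1,0,1],[0.8,0.45,0.1,0,0,0,1],[0.2,0.15,0.2,0,0,0,1],[0,0,0.2,0,0,0,1],[0,0,0,0,0,0,1]]])

```text
time: 11.3
ee_pos: [0.592, -0.2659, 0.0684]
ee_rot: [0.0, 0.966, -0.26, 0.003]
contact_force: [0.1, -0.2, -0.3]
opening: 0.085
```

```bash
python3 - <<'E'
from h import *
to(.589,-.2605,-.008,np.radians(-30))
held("y","c1.png")
E
```

```text
t 11.3 tcp [ 0.592  -0.2659  0.0684] jaw -30.2 shift rows [-0.19 -0.11  2.55] turn rows [-0.01 -0.08 -0.04] open 0.085 F [ 0.1 -0.2 -0.3] q [-0.62  0.26  0.04  1.34  0.    1.47]
red [ 72. 260.] top z 0.0316 mid world [ 0.4585 -0.2452] tool [-0.1223  0.0546] ext [0.055 0.048]
blue [246. 164.] top z 0.0319 mid world [ 0.5923 -0.2566] tool [-0.0042 -0.0131] ext [0.065 0.053]
```

View pics/c1.png

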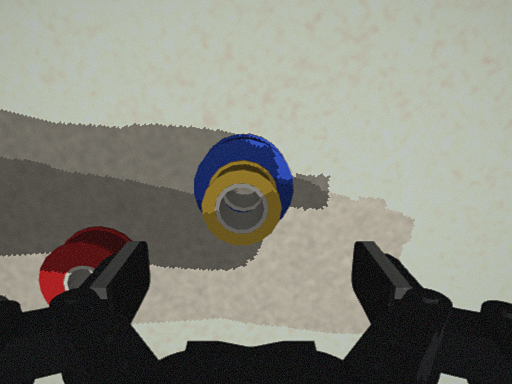

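```bash
sed -i 's/"yellow":\[(24,36)\]/"yellow":[(17,36)]/' h.py; python3 - <<'E'
from h import *
held("y")
E
```

```text
red [ 72. 260.] top z 0.0317 mid world [ 0.4585 -0.2453] tool [-0.1225  0.0546] ext [0.055 0.048]
yellow [241. 200.] top z 0.0617 mid world [ 0.5897 -0.2604] tool [-0.0048 -0.0038] ext [0.045 0.046]
blue [245. 164.] top z 0.0318 mid world [ 0.5922 -0.2565] tool [-0.0042 -0.0132] ext [0.065 0.053]
```

Request:
carry_out(plan=[[[-0.15,-0.12,0.3,0,-0.08,0,1],[0,0,0.6,0,0,0,1],[0,0,0.6,0,0,0,1],[0,0,0.5,0,0,0,1],[0,0,0,0,0,0,1]]])

```text
time: 11.9
ee_pos: [0.59, -0.2559, 0.0084]
ee_rot: [-0.0, 0.966, -0.258, 0.001]
contact_force: [-0.3, -0.1, -0.1]
opening: 0.0853
```

```bash
python3 - <<'E'
from h import *
to(.5897,-.2604,-.008,np.radians(-30))
E
```

```text
t 11.9 tcp [ 0.59   -0.2559  0.0084] jaw -29.9 shift rows [0.07 0.13 0.55] turn rows [-0.01 -0.03  0.02] open 0.0853 F [-0.3 -0.1 -0.1] q [-0.61  0.28 -0.05  1.24  0.    1.48]
```

Request:
carry_out(plan=[[[0.05,0.12,0.2,0,0,0,1],[0,0,0.2,0,0,0,1],[0,0,0.05,0,0,0,1],[0,0,0,0,0,0,1],[0,0,0,0,0,0,1]]])

```text
time: 12.4
ee_pos: [0.5903, -0.2603, -0.0042]
ee_rot: [0.0, 0.966, -0.258, 0.002]
contact_force: [-0.5, -0.5, 0.4]
opening: 0.0856
```

```bash
python3 - <<'E'
from h import *
to(.5897,-.2604,-.008,np.radians(-30))
E
```

```text
t 12.4 tcp [ 0.5903 -0.2603 -0.0042] jaw -29.9 shift rows [-0.02  0.01  0.13] turn rows [-0.01 -0.06  0.02] open 0.0856 F [-0.5 -0.5  0.4] q [-0.62  0.29 -0.06  1.21  0.    1.47]
```

Request:
carry_out(plan=[[[0,0,0.08,0,-0.05,0,0],[0,0,0,0,0,0,0],[0,0,0,0,0,0,0],[0,0,0,0,0,0,0],[0,0,0,0,0,0,0]]])

```text
time: 12.9
ee_pos: [0.5913, -0.261, -0.0051]
ee_rot: [0.0, 0.966, -0.258, 0.001]
contact_force: [-0.1, 0.3, -0.3]
opening: 0.045
```

Request:
carry_out(plan=[[[0,0,-0.3,0,0,0,0],[0,0,-0.5,0,0,0,0],[0,0,-0.5,0,0,0,0],[0,0,-0.3,0,0,0,0],[0,0,0,0,0,0,0]]])

```text
time: 13.4
ee_pos: [0.5915, -0.2611, 0.0484]
ee_rot: [0.0, 0.966, -0.258, 0.002]
contact_force: [0.1, -0.3, -0.6]
opening: 0.045
```

```bash
python3 - <<'E'
from h import *
to(.604,.066,.03,np.radians(-30))
held("y","c2.png")
E
```

```text
t 13.4 tcp [ 0.5915 -0.2611  0.0484] jaw -29.9 shift rows [-5.08 -9.66  0.59] turn rows [-0.   -0.06  0.02] open 0.045 F [ 0.1 -0.3 -0.6] q [-0.62  0.26  0.    1.31  0.    1.47]
red [ 78. 272.] top z 0.0315 mid world [ 0.46   -0.2486] tool [-0.1155  0.0539] ext [0.064 0.04 ]
yellow [250. 263.] top z 0.1153 mid world [ 0.5911 -0.2615] tool [0.0006 0.    ] ext [0.045 0.046]
blue [246. 180.] top z 0.0318 mid world [ 0.5921 -0.2542] tool [-0.0011 -0.0114] ext [0.065 0.049]
```

Request:
carry_out(plan=[[[-0.5,-1,0,0,0,0,0],[-0.5,-1,0,0,0,0,0],[-0.5,-1,0,0,0,0,0],[-0.5,-1,0,0,0,0,0],[-0.5,-1,0,0,0,0,0]]])

```text
time: 13.95
ee_pos: [0.6005, -0.0928, 0.0455]
ee_rot: [0.001, 0.965, -0.261, 0.002]
contact_force: [0.1, 0.3, -0.7]
opening: 0.0446
```

```bash
python3 - <<'E'
from h import *
to(.604,.066,.04,np.radians(-30))
E
```

```text
t 13.95 tcp [ 0.6005 -0.0928  0.0455] jaw -30.3 shift rows [-2.57 -4.63  0.17] turn rows [ 0.01 -0.05 -0.08] open 0.0446 F [ 0.1  0.3 -0.7] q [-0.37  0.15 -0.13  1.29 -0.    1.73]
```

Request:
carry_out(plan=[[[-0.55,-1,0,0,0,0,0],[-0.55,-1,0,0,0,0,0],[-0.55,-1,0,0,0,0,0],[-0.5,-0.9,0,0,0,0,0],[-0.2,-0.3,0,0,0,0,0]]])

```text
time: 14.45
ee_pos: [0.601, 0.0603, 0.0426]
ee_rot: [0.001, 0.966, -0.26, -0.0]
contact_force: [-0.3, -0.6, -1.3]
opening: 0.0449
```

```bash
python3 - <<'E'
from h import *
to(.604,.066,-.025,np.radians(-30))
held("y","c3.png")
E
```

```text
t 14.45 tcp [0.601  0.0603 0.0426] jaw -30.2 shift rows [-0.01 -0.22  2.25] turn rows [ 0.02 -0.   -0.05] open 0.0449 F [-0.3 -0.6 -1.3] q [-0.12  0.15 -0.14  1.29 -0.    1.98]
red [ 68. 241.] top z 0.0117 mid world [0.4781 0.0931] tool [-0.1224  0.0321] ext [0.079 0.076]
yellow [251. 217.] top z 0.1093 mid world [0.6008 0.06  ] tool [0.0006 0.0001] ext [0.045 0.046]
blue [300. 328.] top z 0.0119 mid world [ 0.5829 -0.0404] tool [0.0349 0.0916] ext [0.025 0.032]
```

View pics/c3.png

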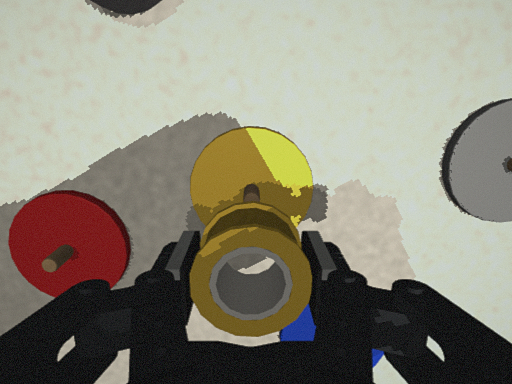

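Request:
carry_out(plan=[[[0,-0.2,0.2,0,0,0,0],[0,0,0.4,0,0,0,0],[0,0,0.4,0,0,0,0],[0,0,0.1,0,0,0,0],[0,0,0,0,0,0,0]]])

```text
time: 15.0
ee_pos: [0.6034, 0.0624, 0.0046]
ee_rot: [0.001, 0.965, -0.262, -0.001]
contact_force: [-0.7, 0.2, -1.2]
opening: 0.0451
```

```bash
python3 - <<'E'
from h import *
to(.605,.066,-.025,np.radians(-30))
held("y","c4.png")
E
```

```text
t 15.0 tcp [0.6034 0.0624 0.0046] jaw -30.3 shift rows [-0.01 -0.13  0.99] turn rows [ 0.04  0.03 -0.09] open 0.0451 F [-0.7  0.2 -1.2] q [-0.11  0.18 -0.17  1.22 -0.    1.99]
red [ 43. 261.] top z 0.0116 mid world [0.4797 0.103 ] tool [-0.116   0.0338] ext [0.065 0.073]
yellow [250. 221.] top z 0.0712 mid world [0.6033 0.0619] tool [0.0006 0.0003] ext [0.045 0.046]
yellow [250. 263.] top z 0.0118 mid world [0.5925 0.0417] tool [0.0004 0.0241] ext [0.026 0.013]
blue [384. 370.] top z 0.012 mid world [ 0.6257 -0.0629] tool [0.0863 0.0944] ext [0.024 0.027]
```

Request:
carry_out(plan=[[[0,-0.12,0.05,0,0,0,0],[0,0,0.2,0,0,0,0],[0,0,0.3,0,0,0,0],[0,0,0.2,0,0,0,0],[0,0,0.1,0,0,0,0]]])

```text
time: 15.55
ee_pos: [0.6064, 0.065, -0.0215]
ee_rot: [0.001, 0.965, -0.262, -0.0]
contact_force: [0.4, -0.4, 0.0]
opening: 0.045
```

```bash
python3 - <<'E'
from h import *
to(.605,.066,-.025,np.radians(-30))
held("y","c5.png")
E
```

```text
t 15.55 tcp [ 0.6064  0.065  -0.0215] jaw -30.4 shift rows [-0.06 -0.01  0.12] turn rows [ 0.03 -0.01 -0.1 ] open 0.045 F [ 0.4 -0.4  0. ] q [-0.11  0.21 -0.18  1.17 -0.    2.  ]
red [ 27. 282.] top z 0.0116 mid world [0.4952 0.1042] tool [-0.1073  0.0261] ext [0.038 0.049]
yellow [247. 229.] top z 0.0452 mid world [0.6068 0.0646] tool [0.0006 0.0002] ext [0.045 0.047]
blue [386. 375.] top z 0.0114 mid world [ 0.6305 -0.04  ] tool [0.0749 0.0778] ext [0.02  0.009]
```

Request:
carry_out(plan=[[[0,0,0.1,0,0,0,0],[0,0,0,0,0,0,0],[0,0,0,0,0,0,0.7],[0,0,0,0,0,0,1],[0,0,0,0,0,0,1]]])

```text
time: 16.1
ee_pos: [0.6067, 0.065, -0.0244]
ee_rot: [0.001, 0.965, -0.262, 0.0]
contact_force: [1.0, 0.3, -0.2]
opening: 0.0844
```

Request:
carry_out(plan=[[[0,0,0,0,0,0,1],[0,0,-0.5,0,0,0,1],[0,0,-0.8,0,0,0,1],[0,0,-0.8,0,0,0,1],[0,0,-0.5,0,0,0,1]]])

```text
time: 16.6
ee_pos: [0.6049, 0.0653, 0.0567]
ee_rot: [0.001, 0.965, -0.262, -0.002]
contact_force: [1.2, -1.2, -0.2]
opening: 0.0855
```

```bash
python3 - <<'E'
from h import *
import pickle
from workcell import vision
to(.592,-.257,.06,np.radians(-30))
held("y","c6.png")
d=vision.get_image("top");P=cloud(d)
for c in HUE:
    n,l,st,ce=cv2.connectedComponentsWithStats(cmask(d,c).astype(np.uint8))
    for i in range(1,n):
        if st[i,4]<60:continue
        p=P[l==i];p=p[np.isfinite(p[:,0])];zt=np.percentile(p[:,2],90);g=p[abs(p[:,2]-zt)<.004];print("top",c,zt.round(4),((g.min(0)+g.max(0))/2)[:2].round(4),np.ptp(g,axis=0)[:2].round(3))
cv2.imwrite("pics/t6.png",d["image"][:,:,::-1])
E
```

```text
t 16.6 tcp [0.6049 0.0653 0.0567] jaw -30.4 shift rows [ 5.06  9.49 -0.09] turn rows [ 0.05  0.04 -0.1 ] open 0.0855 F [ 1.2 -1.2 -0.2] q [-0.11  0.16 -0.1   1.32 -0.    2.  ]
red [ 74. 237.] top z 0.0117 mid world [0.4783 0.0998] tool [-0.1229  0.0381] ext [0.079 0.074]
yellow [249. 184.] top z 0.0413 mid world [0.6068 0.0646] tool [ 0.0023 -0.0002] ext [0.046 0.046]
yellow [255. 201.] top z 0.0122 mid world [0.605  0.0608] tool [0.0021 0.0038] ext [0.024 0.017]
blue [325. 318.] top z 0.0118 mid world [ 0.5991 -0.056 ] tool [0.0574 0.104 ] ext [0.07  0.064]
top red 0.6289 [0.3618 0.0979] [0.07  0.107]
top red 0.0231 [0.7371 0.5981] [0.158 0.034]
top red 0.0314 [ 0.4565 -0.2611] [0.063 0.065]
top red 0.0147 [ 0.117  -0.0011] [0.009 0.092]
top yellow 0.0226 [0.7469 0.5483] [0.159 0.033]
top yellow 0.0228 [0.7319 0.6217] [0.158 0.039]
top green 0.0395 [ 0.4604 -0.0727] [0.044 0.044]
top blue 0.0114 [ 0.5982 -0.0618] [0.076 0.075]
top blue 0.0313 [ 0.59   -0.2553] [0.063 0.065]
```

View pics/c6.png

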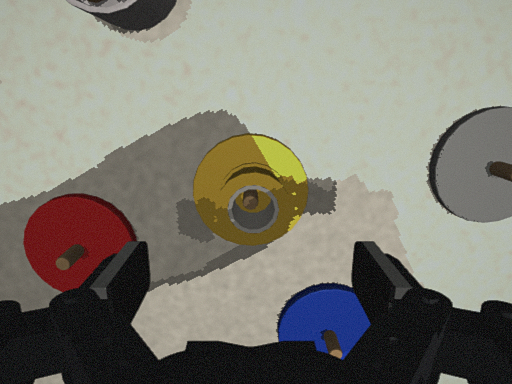

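Yellow is seated (dowel in its hole at (250,200), top at 41 mm). Next is blue.

Request:
carry_out(plan=[[[0.5,1,0,0,0,0,1],[0.55,1,0,0,0,0,1],[0.55,1,0,0,0,0,1],[0.55,1,0,0,0,0,1],[0.55,1,0,0,0,0,1]]])

```text
time: 17.2
ee_pos: [0.5991, -0.1057, 0.055]
ee_rot: [0.001, 0.966, -0.258, -0.002]
contact_force: [0.8, 1.0, -0.4]
opening: 0.0854
```

Request:
carry_out(plan=[[[0.5,0.9,0,0,0,0,1],[0.55,0.95,0,0,0,0,1],[0.55,0.95,0,0,0,0,1],[0.5,0.9,0,0,0,0,1],[0.2,0.4,0,0,0,0,1]]])

```text
time: 17.7
ee_pos: [0.5942, -0.254, 0.0501]
ee_rot: [0.0, 0.966, -0.26, -0.004]
contact_force: [0.4, -0.2, -0.0]
opening: 0.0856
```

```bash
python3 - <<'E'
from h import *
to(.592,-.257,-.042,np.radians(-30))
held("b","d1.png")
E
```

```text
t 17.7 tcp [ 0.5942 -0.254   0.0501] jaw -30.1 shift rows [0.01 0.12 3.07] turn rows [ 0.03  0.11 -0.03] open 0.0856 F [ 0.4 -0.2 -0. ] q [-0.6   0.28  0.02  1.32 -0.    1.49]
red [ 67. 278.] top z 0.0316 mid world [ 0.4583 -0.2383] tool [-0.1234  0.0571] ext [0.044 0.031]
blue [250. 209.] top z 0.0318 mid world [ 0.5922 -0.2579] tool [0.0003 0.0042] ext [0.064 0.066]
```

View pics/d1.png

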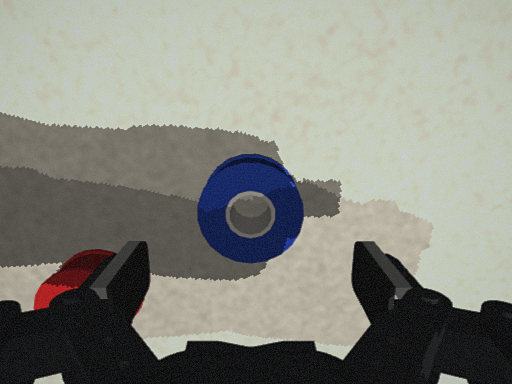

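Request:
carry_out(plan=[[[0,0.13,0.2,0.03,0.1,0,1],[0,0,0.5,0,0,0,1],[0,0,0.5,0,0,0,1],[0,0,0.3,0,0,0,1],[0,0,0,0,0,0,1]]])

```text
time: 18.25
ee_pos: [0.5904, -0.2537, -0.0019]
ee_rot: [-0.001, 0.966, -0.259, -0.002]
contact_force: [-1.1, 0.5, 0.6]
opening: 0.0856
```

```bash
python3 - <<'E'
from h import *
to(.5922,-.2578,-.040,np.radians(-30))
held("b")
E
```

```text
t 18.25 tcp [ 0.5904 -0.2537 -0.0019] jaw -30.0 shift rows [0.13 0.09 1.27] turn rows [-0.02  0.07 -0.  ] open 0.0856 F [-1.1  0.5  0.6] q [-0.61  0.3  -0.05  1.23  0.    1.49]
red [ 43. 297.] top z 0.0168 mid world [ 0.4669 -0.2342] tool [-0.1168  0.0447] ext [0.018 0.006]
blue [256. 240.] top z 0.0318 mid world [ 0.5922 -0.258 ] tool [0.0033 0.0028] ext [0.065 0.066]
```

Request:
carry_out(plan=[[[0.12,0.09,0,0,0.07,0,1],[0,0,0.4,0,0,0,1],[0,0,0.4,0,0,0,1],[0,0,0.2,0,0,0,1],[0,0,0,0,0,0,1]]])

```text
time: 18.8
ee_pos: [0.5936, -0.2583, -0.0327]
ee_rot: [-0.0, 0.966, -0.258, 0.001]
contact_force: [-1.0, -0.1, 0.1]
opening: 0.0853
```

```bash
python3 - <<'E'
from h import *
to(.5922,-.2578,-.040,np.radians(-30))
held("b")
E
```

```text
t 18.8 tcp [ 0.5936 -0.2583 -0.0327] jaw -30.0 shift rows [-0.05  0.01  0.24] turn rows [-0.01 -0.04  0.01] open 0.0853 F [-1.  -0.1  0.1] q [-0.61  0.33 -0.07  1.17  0.    1.48]
blue [245. 265.] top z 0.0317 mid world [ 0.5919 -0.2579] tool [-0.0015 -0.0012] ext [0.065 0.063]
```

Request:
carry_out(plan=[[[-0.05,0,0.2,0,0,0,1],[0,0,0,0,0,0,1],[0,0,0,0,0,0,0],[0,0,0,0,0,0,0],[0,0,0,0,0,0,0]]])

```text
time: 19.35
ee_pos: [0.5935, -0.2584, -0.0367]
ee_rot: [0.0, 0.966, -0.258, 0.003]
contact_force: [0.1, 0.8, -0.7]
opening: 0.0639
```

```bash
python3 - <<'E'
from h import *
to(.5922,-.2578,-.040,np.radians(-30))
held("b")
E
```

```text
t 19.35 tcp [ 0.5935 -0.2584 -0.0367] jaw -30.0 shift rows [-0.05  0.01  0.11] turn rows [-0.01 -0.08  0.01] open 0.0639 F [ 0.1  0.8 -0.7] q [-0.61  0.33 -0.08  1.16  0.    1.48]
blue [250. 267.] top z 0.0325 mid world [ 0.5934 -0.258 ] tool [ 0.0005 -0.0034] ext [0.064 0.059]
```

Request:
carry_out(plan=[[[0,0,-0.2,0,0,0,0],[0,0,-0.4,0,0,0,0],[0,0,-0.5,0,0,0,0],[0,0,-0.4,0,0,0,0],[0,0,0,0,0,0,0]]])

```text
time: 19.9
ee_pos: [0.5936, -0.2585, 0.0133]
ee_rot: [0.001, 0.966, -0.258, 0.003]
contact_force: [0.7, 0.2, -1.9]
opening: 0.0636
```

```bash
python3 - <<'E'
from h import *
to(.599,-.0635,.0,np.radians(-30))
held("b","d3.png")
E
```

```text
t 19.9 tcp [ 0.5936 -0.2585  0.0133] jaw -30.0 shift rows [-3.09 -5.72  0.42] turn rows [-0.01 -0.1   0.01] open 0.0636 F [ 0.7  0.2 -1.9] q [-0.61  0.28 -0.04  1.24  0.    1.48]
red [ 57. 286.] top z 0.0304 mid world [ 0.4602 -0.2325] tool [-0.128   0.0448] ext [0.017 0.014]
red [ 88. 370.] top z 0.0318 mid world [ 0.4706 -0.2869] tool [-0.0932  0.0849] ext [0.022 0.02 ]
blue [250. 265.] top z 0.0825 mid world [ 0.5935 -0.2582] tool [ 0.0005 -0.0034] ext [0.064 0.059]
```

View pics/d3.png

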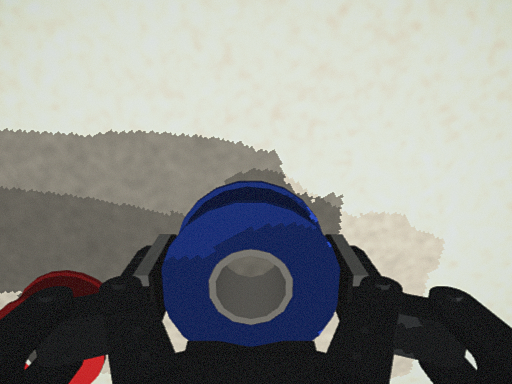

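Request:
carry_out(plan=[[[-0.4,-0.8,-0.1,0,0,0,0],[-0.55,-1,0,0,0,0,0],[-0.55,-1,0,0,0,0,0],[-0.55,-1,0,0,0,0,0],[-0.5,-1,0,0,0,0,0]]])

```text
time: 20.45
ee_pos: [0.5986, -0.0949, 0.0139]
ee_rot: [0.001, 0.965, -0.262, 0.003]
contact_force: [0.7, -0.2, -1.2]
opening: 0.0634
```

```bash
python3 - <<'E'
from h import *
to(.599,-.0635,-.027,np.radians(-30))
E
```

```text
t 20.45 tcp [ 0.5986 -0.0949  0.0139] jaw -30.4 shift rows [-0.53 -0.91  1.36] turn rows [ 0.   -0.1  -0.09] open 0.0634 F [ 0.7 -0.2 -1.2] q [-0.37  0.16 -0.17  1.23 -0.    1.73]
```

Request:
carry_out(plan=[[[-0.35,-0.6,0,0,-0.1,0,0],[-0.15,-0.25,0,0,0,0,0],[0,0,0,0,0,0,0],[0,0,0,0,0,0,0],[0,0,0,0,0,0,0]]])

```text
time: 20.95
ee_pos: [0.5974, -0.0615, 0.0124]
ee_rot: [0.0, 0.966, -0.26, -0.001]
contact_force: [0.0, -0.2, -0.4]
opening: 0.0641
```

```bash
python3 - <<'E'
from h import *
to(.599,-.0635,-.027,np.radians(-30))
held("b","d4.png")
E
```

```text
t 20.95 tcp [ 0.5974 -0.0615  0.0124] jaw -30.2 shift rows [0.08 0.03 1.31] turn rows [ 0.01  0.03 -0.04] open 0.0641 F [ 0.  -0.2 -0.4] q [-0.32  0.16 -0.18  1.23 -0.    1.78]
yellow [135.  34.] top z 0.0411 mid world [0.6014 0.0534] tool [-0.0552 -0.0972] ext [0.04  0.013]
green [ 58. 285.] top z 0.0115 mid world [ 0.4676 -0.0442] tool [-0.1194  0.0497] ext [0.059 0.026]
green [ 93. 372.] top z 0.0412 mid world [ 0.4783 -0.0852] tool [-0.0922  0.0793] ext [0.008 0.014]
blue [252. 246.] top z 0.0816 mid world [ 0.598  -0.0612] tool [ 0.0007 -0.0031] ext [0.065 0.059]
blue [250. 266.] top z 0.0118 mid world [ 0.5834 -0.0875] tool [0.0007 0.03  ] ext [0.026 0.013]
```

View pics/d4.png

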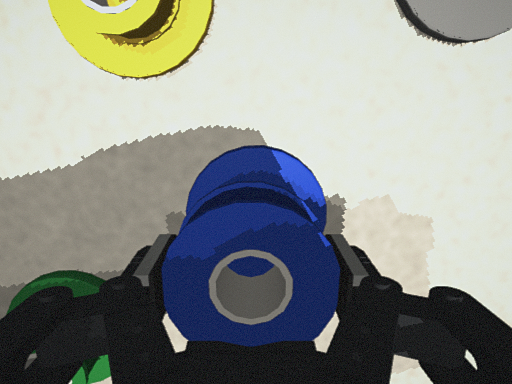

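Request:
carry_out(plan=[[[0.05,0.03,0.2,0,0,0,0],[0,0,0.3,0,0,0,0],[0,0,0.3,0,0,0,0],[0,0,0.2,0,0,0,0],[0,0,0.1,0,0,0,0]]])

```text
time: 21.5
ee_pos: [0.5981, -0.0659, -0.0239]
ee_rot: [0.0, 0.965, -0.262, -0.001]
contact_force: [-0.7, -0.1, 0.0]
opening: 0.0641
```

```bash
python3 - <<'E'
from h import *
to(.599,-.0635,-.027,np.radians(-30))
held("b","d5.png")
E
```

```text
t 21.5 tcp [ 0.5981 -0.0659 -0.0239] jaw -30.4 shift rows [-0.01 -0.08  0.1 ] turn rows [ 0.01  0.03 -0.09] open 0.0641 F [-0.7 -0.1  0. ] q [-0.33  0.19 -0.21  1.17 -0.    1.77]
yellow [97. 27.] top z 0.0145 mid world [0.5975 0.0479] tool [-0.0596 -0.0901] ext [0.07  0.023]
green [ 91. 373.] top z 0.0115 mid world [ 0.4901 -0.087 ] tool [-0.0831  0.0704] ext [0.017 0.018]
blue [250. 246.] top z 0.0453 mid world [ 0.5986 -0.0656] tool [ 0.0004 -0.0033] ext [0.064 0.059]
blue [250. 268.] top z 0.0118 mid world [ 0.5937 -0.0748] tool [0.0006 0.0107] ext [0.021 0.01 ]
```

Request:
carry_out(plan=[[[0,-0.05,0.1,0,0,0,0],[0,0,0,0,0,0,0],[0,0,0,0,0,0,0.9],[0,0,0,0,0,0,1],[0,0,0,0,0,0,1]]])

```text
time: 22.05
ee_pos: [0.5996, -0.0643, -0.0267]
ee_rot: [0.0, 0.965, -0.262, -0.001]
contact_force: [-0.3, -0.6, -0.0]
opening: 0.0855
```

Request:
carry_out(plan=[[[0,0,0,0,0,0,1],[0,0,-0.5,0,0,0,1],[0,0,-0.8,0,0,0,1],[0,0,-0.8,0,0,0,1],[0,0,-0.5,0,0,0,1]]])

```text
time: 22.55
ee_pos: [0.5979, -0.0636, 0.0543]
ee_rot: [0.0, 0.965, -0.262, -0.002]
contact_force: [-0.1, 0.3, -0.9]
opening: 0.0854
```

```bash
python3 - <<'E'
from h import *
to(.458,-.262,.05,np.radians(-30))
held("b","d6.png")
E
```

```text
t 22.55 tcp [ 0.5979 -0.0636  0.0543] jaw -30.3 shift rows [-0.68  8.06  0.16] turn rows [ 0.02  0.07 -0.08] open 0.0854 F [-0.1  0.3 -0.9] q [-0.32  0.14 -0.13  1.31 -0.    1.78]
red [11. 89.] top z 0.0116 mid world [0.497  0.0761] tool [-0.1529 -0.0694] ext [0.022 0.061]
yellow [155.  37.] top z 0.0412 mid world [0.6047 0.0578] tool [-0.057  -0.1028] ext [0.045 0.021]
green [ 73. 266.] top z 0.0118 mid world [ 0.4599 -0.0461] tool [-0.1233  0.0598] ext [0.057 0.049]
green [142. 309.] top z 0.012 mid world [ 0.4832 -0.0981] tool [-0.0819  0.0875] ext [0.016 0.034]
blue [253. 195.] top z 0.0417 mid world [ 0.5997 -0.0649] tool [0.0022 0.0005] ext [0.065 0.066]
blue [253. 205.] top z 0.0119 mid world [ 0.5977 -0.0687] tool [0.0024 0.0052] ext [0.023 0.015]
```

View pics/d6.png

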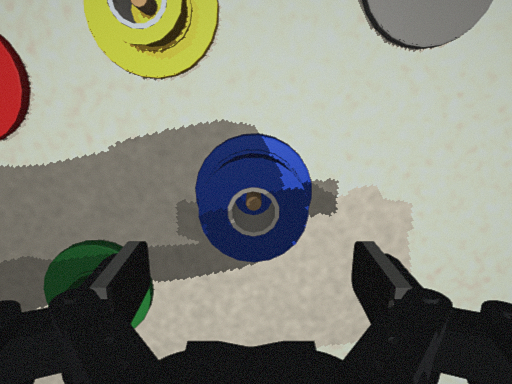

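Blue is seated, with the dowel in its hole at (253,203). Next is red.

Request:
carry_out(plan=[[[-0.1,1,0,0,0,0,1],[-0.1,1,0,0,0,0,1],[-0.1,1,0,0,0,0,1],[-0.1,1,0,0,0,0,1],[-0.1,1,0,0,0,0,1]]])

```text
time: 23.1
ee_pos: [0.511, -0.1875, 0.0596]
ee_rot: [0.0, 0.966, -0.259, 0.002]
contact_force: [0.1, -0.7, -0.2]
opening: 0.0853
```

Request:
carry_out(plan=[[[-0.1,1,0,0,0,0,1],[-0.1,1,0,0,0,0,1],[0,0.7,0,0,0,0,1],[0,0.2,0,0,0,0,1],[0,0,0,0,0,0,1]]])

```text
time: 23.6
ee_pos: [0.4583, -0.2651, 0.06]
ee_rot: [0.001, 0.965, -0.261, 0.002]
contact_force: [0.0, -0.2, -0.4]
opening: 0.0856
```

```bash
python3 - <<'E'
from h import *
to(.4585,-.262,-.038,np.radians(-30))
held("r","e1.png")
E
```

```text
t 23.6 tcp [ 0.4583 -0.2651  0.06  ] jaw -30.2 shift rows [-0.06 -0.09  3.27] turn rows [ 0.   -0.06 -0.05] open 0.0856 F [ 0.  -0.2 -0.4] q [-0.77 -0.1  -0.35  1.31  0.    1.33]
red [248. 193.] top z 0.0318 mid world [ 0.4589 -0.2624] tool [-0.0008 -0.0029] ext [0.065 0.066]
```

View pics/e1.png

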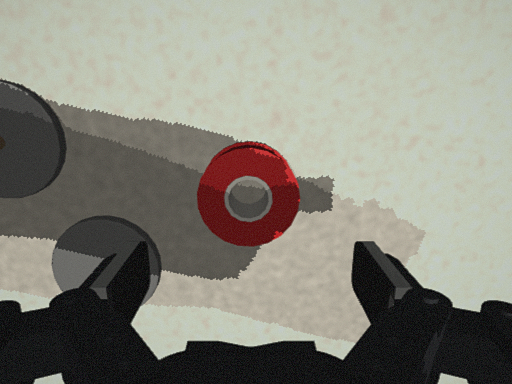

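Request:
carry_out(plan=[[[0,-0.08,0.2,0,-0.05,0,1],[0,0,0.5,0,0,0,1],[0,0,0.6,0,0,0,1],[0,0,0.4,0,0,0,1],[0,0,0,0,0,0,1]]])

```text
time: 24.15
ee_pos: [0.4615, -0.2583, 0.0038]
ee_rot: [-0.001, 0.966, -0.258, -0.0]
contact_force: [-0.3, 0.7, -0.5]
opening: 0.0857
```

```bash
python3 - <<'E'
from h import *
to(.4589,-.2624,-.038,np.radians(-30))
held("r")
E
```

```text
t 24.15 tcp [ 0.4615 -0.2583  0.0038] jaw -29.9 shift rows [-0.01  0.16  1.39] turn rows [-0.02  0.01  0.03] open 0.0857 F [-0.3  0.7 -0.5] q [-0.76 -0.05 -0.41  1.21  0.    1.33]
red [249. 238.] top z 0.0318 mid world [ 0.4588 -0.2624] tool [-0.0001  0.0047] ext [0.065 0.066]
```

Request:
carry_out(plan=[[[0,0.14,0.1,0,0,0,1],[0,0,0.4,0,0,0,1],[0,0,0.4,0,0,0,1],[0,0,0.3,0,0,0,1],[0,0,0,0,0,0,1]]])

```text
time: 24.7
ee_pos: [0.4603, -0.2631, -0.0332]
ee_rot: [0.0, 0.966, -0.258, 0.001]
contact_force: [0.1, 0.6, -0.1]
opening: 0.0855
```

```bash
python3 - <<'E'
from h import *
to(.4589,-.2624,-.038,np.radians(-30))
held("r")
E
```

```text
t 24.7 tcp [ 0.4603 -0.2631 -0.0332] jaw -29.9 shift rows [-0.05  0.    0.16] turn rows [-0.01 -0.02  0.03] open 0.0855 F [ 0.1  0.6 -0.1] q [-0.77 -0.02 -0.45  1.14  0.    1.33]
red [245. 262.] top z 0.0317 mid world [ 0.4587 -0.2625] tool [-0.0014 -0.0014] ext [0.066 0.063]
```

Request:
carry_out(plan=[[[-0.05,0,0.14,0,0,0,1],[0,0,0,0,0,0,1],[0,0,0,0,0,0,0],[0,0,0,0,0,0,0],[0,0,0,0,0,0,0]]])

```text
time: 25.25
ee_pos: [0.4602, -0.2635, -0.0352]
ee_rot: [0.001, 0.966, -0.258, 0.002]
contact_force: [-0.5, -0.1, -0.5]
opening: 0.0636
```

Request:
carry_out(plan=[[[0,0,-0.2,0,0,0,0],[0,0,-0.5,0,0,0,0],[0,0,-0.6,0,0,0,0],[0,0,-0.6,0,0,0,0],[0,0,-0.4,0,0,0,0]]])

```text
time: 25.75
ee_pos: [0.4591, -0.2624, 0.0382]
ee_rot: [0.0, 0.966, -0.258, 0.001]
contact_force: [-0.8, -0.1, -0.3]
opening: 0.064
```

```bash
python3 - <<'E'
from h import *
to(.477,.092,.06,np.radians(-30))
held("r","e3.png")
E
```

```text
t 25.75 tcp [ 0.4591 -0.2624  0.0382] jaw -29.9 shift rows [ -5.36 -10.54  -0.74] turn rows [-0.   -0.04  0.03] open 0.064 F [-0.8 -0.1 -0.3] q [-0.77 -0.08 -0.38  1.27  0.    1.32]
red [250. 263.] top z 0.1057 mid world [ 0.4594 -0.2621] tool [ 0.0006 -0.0025] ext [0.064 0.061]
```

View pics/e3.png

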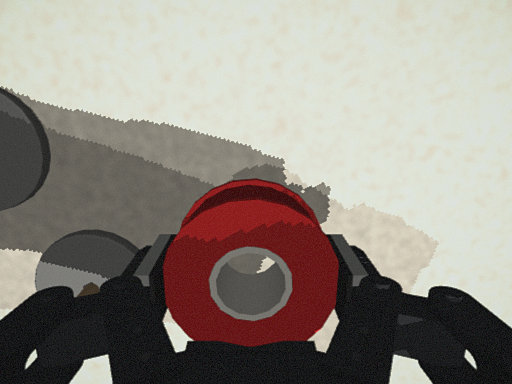

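Red is held level. I raise it a bit and carry it over the seated green spool.

Request:
carry_out(plan=[[[-0.4,-0.8,-0.3,0,0,0,0],[-0.5,-1,-0.1,0,0,0,0],[-0.5,-1,0,0,0,0,0],[-0.5,-1,0,0,0,0,0],[-0.5,-1,0,0,0,0,0]]])

```text
time: 26.3
ee_pos: [0.4705, -0.1022, 0.0544]
ee_rot: [0.002, 0.965, -0.261, 0.005]
contact_force: [0.8, 0.4, -0.6]
opening: 0.0636
```

Request:
carry_out(plan=[[[-0.5,-1,0,0,0,0,0],[-0.5,-1,0,0,0,0,0],[-0.5,-1,0,0,0,0,0],[-0.5,-1,0,0,0,0,0],[-0.5,-1,0,0,0,0,0]]])

```text
time: 26.8
ee_pos: [0.481, 0.072, 0.0542]
ee_rot: [0.002, 0.965, -0.261, 0.006]
contact_force: [0.2, 0.2, -0.2]
opening: 0.0637
```

```bash
python3 - <<'E'
from h import *
to(.477,.092,-.026,np.radians(-30))
held("r","e4.png")
E
```

```text
t 26.8 tcp [0.481  0.072  0.0542] jaw -30.3 shift rows [-0.49 -0.51  2.67] turn rows [ 0.01 -0.18 -0.08] open 0.0637 F [ 0.2  0.2 -0.2] q [-0.12 -0.24 -0.49  1.31 -0.01  1.98]
red [243. 232.] top z 0.1217 mid world [0.4807 0.0725] tool [ 0.0007 -0.0029] ext [0.064 0.061]
yellow [416. 104.] top z 0.0414 mid world [0.6068 0.0648] tool [ 0.1119 -0.0571] ext [0.046 0.045]
green [327. 329.] top z 0.0136 mid world [ 0.4764 -0.0501] tool [0.0568 0.1051] ext [0.022 0.022]
blue [473. 257.] top z 0.0415 mid world [ 0.5916 -0.059 ] tool [0.156  0.0542] ext [0.036 0.056]
```

View pics/e4.png

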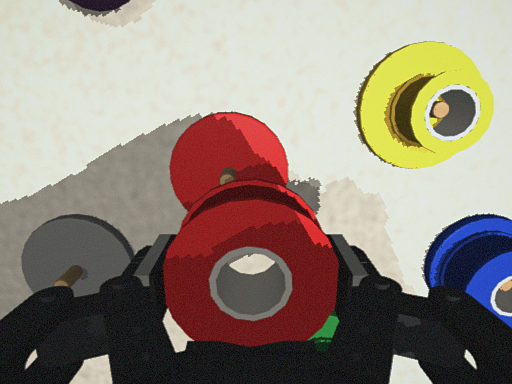

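Request:
carry_out(plan=[[[-0.4,-0.4,0,0,-0.1,0,0],[-0.1,-0.1,0.3,0,-0.05,0,0],[0,0,0.5,0,0,0,0],[0,0,0.4,0,0,0,0],[0,0,0,0,0,0,0]]])

```text
time: 27.35
ee_pos: [0.4746, 0.0982, 0.0145]
ee_rot: [-0.0, 0.966, -0.259, 0.0]
contact_force: [0.5, 0.0, -0.8]
opening: 0.0635
```

```bash
python3 - <<'E'
from h import *
to(.477,.092,-.026,np.radians(-30))
held("r","e5.png")
E
```

```text
t 27.35 tcp [0.4746 0.0982 0.0145] jaw -30.0 shift rows [0.17 0.14 1.35] turn rows [-0. -0.  0.] open 0.0635 F [ 0.5  0.  -0.8] q [-0.07 -0.2  -0.54  1.24  0.    2.03]
red [253. 249.] top z 0.082 mid world [0.475  0.0982] tool [ 0.0006 -0.0028] ext [0.064 0.061]
red [250. 263.] top z 0.0119 mid world [0.4611 0.0731] tool [0.0007 0.0289] ext [0.027 0.014]
yellow [466. 147.] top z 0.0401 mid world [0.5933 0.0684] tool [ 0.1157 -0.0351] ext [0.017 0.04 ]
blue [503. 305.] top z 0.0119 mid world [ 0.5818 -0.0335] tool [0.1568 0.0594] ext [0.01  0.021]
```

Request:
carry_out(plan=[[[0.15,0.12,0,0,0,0,0],[0,0,0.2,0,0,0,0],[0,0,0.1,0,0,0,0],[0,0,0,0,0,0,0],[0,0,0,0,0,0,0]]])

```text
time: 27.9
ee_pos: [0.4783, 0.0904, 0.0064]
ee_rot: [-0.0, 0.966, -0.26, 0.001]
contact_force: [-0.2, -0.3, -0.7]
opening: 0.0635
```

```bash
python3 - <<'E'
from h import *
to(.477,.092,-.026,np.radians(-30))
E
```

```text
t 27.9 tcp [0.4783 0.0904 0.0064] jaw -30.2 shift rows [-0.07 -0.02  1.08] turn rows [-0.01 -0.03 -0.04] open 0.0635 F [-0.2 -0.3 -0.7] q [-0.08 -0.19 -0.54  1.22 -0.    2.01]
```

Request:
carry_out(plan=[[[-0.05,0,0.15,0,0,0,0],[0,0,0.3,0,0,0,0],[0,0,0.3,0,0,0,0],[0,0,0.2,0,0,0,0],[0,0,0,0,0,0,0]]])

```text
time: 28.4
ee_pos: [0.4768, 0.0915, -0.0248]
ee_rot: [-0.0, 0.966, -0.26, 0.001]
contact_force: [0.3, -0.4, -0.7]
opening: 0.0633
```

```bash
python3 - <<'E'
from h import *
to(.477,.092,-.026,np.radians(-30))
held("r")
E
```

```text
t 28.4 tcp [ 0.4768  0.0915 -0.0248] jaw -30.1 shift rows [-0.   -0.02  0.04] turn rows [-0.01 -0.03 -0.03] open 0.0633 F [ 0.3 -0.4 -0.7] q [-0.08 -0.17 -0.58  1.16 -0.    2.02]
red [250. 248.] top z 0.0427 mid world [0.4771 0.0914] tool [ 0.0006 -0.0026] ext [0.064 0.061]
yellow [481. 155.] top z 0.0126 mid world [0.5858 0.0713] tool [ 0.1014 -0.0411] ext [0.035 0.073]
```

Request:
carry_out(plan=[[[0,0,0.04,0,0,0,0],[0,0,0,0,0,0,0],[0,0,0,0,0,0,0.9],[0,0,0,0,0,0,1],[0,0,0,0,0,0,1]]])

```text
time: 28.95
ee_pos: [0.478, 0.0915, -0.0246]
ee_rot: [-0.0, 0.966, -0.26, 0.002]
contact_force: [-0.6, -0.0, 0.4]
opening: 0.0856
```

Request:
carry_out(plan=[[[0,0,0,0,0,0,1],[0,0,-0.5,0,0,0,1],[0,0,-0.8,0,0,0,1],[0,0,-0.8,0,0,0,1],[0,0,-0.8,0,0,0,1]]])

```text
time: 29.45
ee_pos: [0.4746, 0.0917, 0.0617]
ee_rot: [0.0, 0.966, -0.26, -0.001]
contact_force: [0.4, 0.5, 0.0]
opening: 0.0855
```

Request:
carry_out(plan=[[[0,0,-0.5,0,0,0,1],[0,0,0,0,0,0,1],[0,0,0,0,0,0,1],[0,0,0,0,0,0,1],[0,0,0,0,0,0,1]]])

```text
time: 29.95
ee_pos: [0.4761, 0.0916, 0.0789]
ee_rot: [-0.0, 0.966, -0.26, 0.001]
contact_force: [0.1, -0.8, 0.3]
opening: 0.0855
```

```bash
python3 - <<'E'
from h import *
from workcell import vision
to(.477,.092,.1,np.radians(-30))
held("r","f1.png")
d=vision.get_image("side");P=cloud(d);cv2.imwrite("pics/f2.png",d["image"][:,:,::-1])
for c in HUE:
    n,l,st,ce=cv2.connectedComponentsWithStats(cmask(d,c).astype(np.uint8))
    for i in range(1,n):
        if st[i,4]<60 or ce[i][1]<110:continue
        p=P[l==i];p=p[np.isfinite(p[:,0])];zt=np.percentile(p[:,2],95);g=p[abs(p[:,2]-zt)<.003];print("side",c,zt.round(4),((g.min(0)+g.max(0))/2)[:2].round(4),np.ptp(g,axis=0)[:2].round(3))
E
```

```text
t 29.95 tcp [0.4761 0.0916 0.0789] jaw -30.1 shift rows [ 0.02 -0.03 -0.7 ] turn rows [-0.01 -0.02 -0.03] open 0.0855 F [ 0.1 -0.8  0.3] q [-0.08 -0.24 -0.45  1.36 -0.    2.02]
red [250. 184.] top z 0.0418 mid world [0.4776 0.0915] tool [ 0.0017 -0.0007] ext [0.065 0.065]
red [252. 192.] top z 0.012 mid world [0.4761 0.0881] tool [0.0015 0.0035] ext [0.023 0.018]
yellow [419. 123.] top z 0.0414 mid world [0.6064 0.0646] tool [ 0.1263 -0.0421] ext [0.046 0.045]
green [329. 327.] top z 0.012 mid world [ 0.4674 -0.0531] tool [0.0657 0.124 ] ext [0.069 0.032]
blue [463. 248.] top z 0.0142 mid world [ 0.5979 -0.0451] tool [0.1759 0.0611] ext [0.061 0.06 ]
blue [484. 281.] top z 0.0419 mid world [ 0.5913 -0.0495] tool [0.1688 0.0636] ext [0.034 0.046]
side red 0.0427 [0.4764 0.0902] [0.063 0.063]
side red 0.0371 [ 0.095 -0.054] [0.005 0.006]
side yellow -0.3835 [2.0848 1.2361] [0.015 0.135]
side yellow -0.4894 [2.0919 1.1911] [0. 0.]
side yellow 0.0421 [0.6044 0.0635] [0.043 0.045]
side green 0.0424 [ 0.4599 -0.0754] [0.042 0.043]
side blue 0.0433 [ 0.5979 -0.0661] [0.064 0.066]
side blue 0.0129 [ 0.5988 -0.0786] [0.076 0.047]
```

View pics/f1.png

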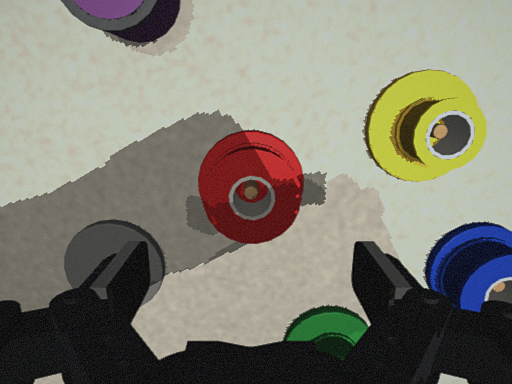

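View pics/f2.png

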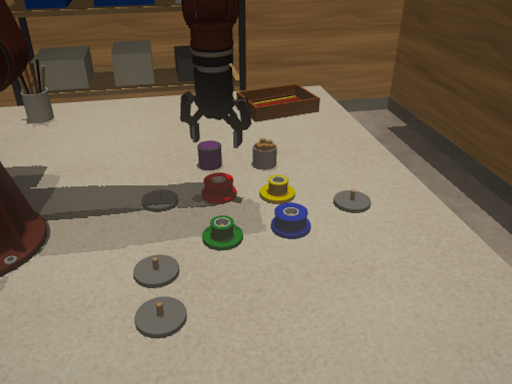

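Both views show all four spools flat on their own stands, with tops at 41–43 mm and centres within about 3 mm of the dowels. The tub (265,155) and the tin (209,155) are where they began.

```bash
python3 -c "
from workcell import sign_off
print(sign_off())"
```

```text
the job is handed in; nothing more can be done
None
```

All four spools are on the stands of their own colour, and I handed the job in at about 30 s of the 88 s allowed. I took the small ones off first: green, then yellow, blue and red.

**What the last checks showed:**
- **Seating:** the spool tops read 41–43 mm high; a seated top is 40 mm, and these cameras read about 1–3 mm high.
- **Centring:** each spool's centre was within about 3 mm of its dowel, and the dowel was visible inside each hole.
- **Bystanders:** the cork tub and the paint tin are at the same place in the side picture as at the start. I judged that by eye, not by measuring.
- **Gripper:** it is open, clear of everything, with contact forces under about 1 N.

**What disagreed or went wrong:**
- **TCP height:** both the wrist and side cameras put the shut fingertips about 39 mm above the reported TCP, which should lie at the very end of the fingers. My first grasp on green therefore closed in the air just above it and moved nothing. I added that offset to every height afterwards.
- **Camera offset:** the top and wrist cameras differed by about 2 mm in x, well inside the 8 mm of play.
- **Blue's height:** the side camera read blue's top at 43.3 mm, against 41.7 mm from the wrist. Red differed by about 1 mm.

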